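# Fit the funnel shelf to a filter stand and set the funnel over the receiving beaker

## Robot

A 7-joint arm with a two-finger parallel gripper is mounted at the origin on a cart in front of the work surface, level with it; the furniture and walls round the work are solid. World frame = base frame: x ahead of the robot, y to its left, z up, the work surface at z = 0. Lengths are in mm, angles in rad, forces in N, time in s.
With the tool pointing down it reaches from about 425 to 1025 mm from the base axis. Payload 9.4 kg.
Tool frame: the origin (TCP) lies on the centre line of the jaws, within the pads' length; the fingertips stand 8 mm ahead of it and the grasp point (between the pads) lies 11 mm behind it; z points along the fingers, y is the line along which they close (so a half turn about z gives the same grasp; the last joint's range is limited). The gripper opens to 93 mm and grips with 3 to 60 N. Pads are 15 mm wide; open, the fingers measure 128 mm over their backs; the gripper's body (75 mm by 188 mm) begins 65 mm behind the grasp point.
Start: joints at [1.258, 0.599, -0.003, 1.599, 0.002, 0.943, -0.08], TCP at [169.365, -704.939, 226.618] pointing down, gripper open.
Joint ranges: [-2.57, 2.57], [-0.35, 1.97], [-1.29, 1.29], [0.11, 2.56], [-1.05, 4.19], [0.11, 1.86], [-2.63, 2.63]. Speed limits (rad/s): [2.22, 2.22, 3.01, 3.01, 3.14, 3.14, 3.14].

## Interface

Orientations are given as a unit quaternion [x, y, z, w].
In Python, from bench import env gives the robot as it stands.
- The arm moves only by the tool send_rows, never from a script. Its arguments are lists of equal length, an entry for each row: "delta_pos": the shift along the world's x, y, z in m, a list of three; "turn": the turn about the world's z in rad; "grip": the opening, from 0 (shut) to 1 (fully open). In form: {"delta_pos": [[dx, dy, dz], ...], "turn": [turn, ...], "grip": [grip, ...]}. A call has 1 to 20 rows; each row shifts and turns the commanded pose from where the row before left it; what a row does not reach is not made up. A row lasts 1/12 s, in which the tool goes at most 41.7 mm and 7.16 degrees, less where a joint would pass 70% of its speed; a pose out of reach is approached as far as the arm can. A call with a gripper value outside its range is refused whole. The fingers move at their own pace and stop on an object; "squeeze" is the grip in N (left out, the last holds). Time passes only in rows, so rows that do not move let the fingers close. It gives the time, the measured TCP pose, the force, the opening and the grip force at its end, in the units of the state.
- env.observe(): the state, without advancing time (a new reading comes with each control period).
- env.capture(name): name is "scene" or "side" or "wrist"; returns a dict with "img" (400x640x3 uint8, blue, green, red), "camera_matrix" (3x3 intrinsics, pixels), "position" and "orientation" of the camera in the world. Camera axes: x right, y down, z forward; pixel columns grow to the right and rows downward; lengths in mm; the calibration is good to about 2 mm. A picture is of the moment at which its call begins. There is no depth.
- env.sign_off(): hands the job in; it is judged then, once.
Trained networks look in a picture, given as the dict that the camera call returned (one of the last four; its "shot" number tells which), for a name from the list of things; names that differ only in an ending like _2 or _b are one class to them, and where a whole thing is asked for, a point or a joint stands for the part that bears it (a point fixed in the world has none). Each returns a list of dicts, best first, with "conf" (0 to 1); they miss things now and then, are a little off and sometimes report something else, mostly with a low value. They report only what shows in the picture. A call takes as long as a camera call. They do not tell look-alikes from the thing itself.
- env.cut_out(picture, thing): "mask" (400x640 bool, what is visible of it) and "rect" ([left, top, right, bottom] as shares, 0 to 1, of the picture: columns of its width, rows of its height, round what is visible of it).
- env.mark_of(picture, thing): "position" ([column, row] as shares, 0 to 1, of the picture: columns of its width, rows of its height: a listed point, or the origin of a listed thing).
The state is a dict: "clock": time; "joints": joint angles; "dq": joint speeds; "effort": joint torques, N m; "position": TCP position; "orientation": TCP orientation; "ft_force": force on the tool from outside, world axes, zero at the start; "ft_torque": the same for the moment, N m; "width": finger opening in mm; "finger_force": force on a finger pad.
Only numpy, scipy, OpenCV 4.12 (cv2) and the standard library are available. Lean on these libraries where they do the work, as an engineer would, in place of code of your own. Each camera call takes 0.05 s, during which the arm holds its last target. There are 200 camera calls.

## Task

Get the filter stand ready: thread the loose funnel shelf onto the tall rod and lower it gently and square, without letting it drop or forcing it, until it sits flat on the stop collar, turned so that one of its two funnel holes is over the open beaker on the base; let go of it. Then take the blue funnel from its tall beaker and seat it upright in that hole so that its stem hangs into the open beaker. Do not shift or tip the open beaker or the stoppered flask.

Things in the scene. Friction and masses are not known exactly. Their poses are not given: they have to be found in the camera images.
- stand: fixed filter stand: grey base plate 125 (x) x 270 (y) x 12 mm, its origin at the underside below the rod; a steel rod 12 mm in diameter rises vertically from the middle. Two places for vessels lie on the base 74 mm either side of the rod along the stand's y axis
- rod_tip (a point): top of the rod, 280 mm above the bench, on the rod's axis (z up). The last 6 mm taper to a 4 mm tip
- collar_top (a point): middle of the top face of the dark steel stop collar on the rod, 135 mm above the bench, on the rod's axis; the collar is 44 mm in diameter and 16 mm high and is fixed. Axes parallel to the stand's
- funnel_shelf: loose shelf, 0.28 to 0.52 kg, on the bench: white plate 100 (x) x 208 (y) x 8 mm (z 2 to 10 mm) standing on its aluminium hub; origin at the centre of the hub's underside, z up. Hub 40 mm in diameter to z = 13 mm, then a 20 mm sleeve with a black grip on top, z = 26 to 50 mm; a 14 mm bore runs through all along z. Two 27 mm holes in the plate at y = +74 and -74 mm, x = 0
- shelf_grip (a point): middle of the black grip's flats, 40 mm above the hub's underside, 6 mm in front (-x) of the bore axis; axes as the shelf's. Grip 20 mm wide across its flats (y faces: pinch these), its rounded nose 25 mm in front of the bore. The seated grip lets 95 mm of rod through its top, which would strike the palm of an upright gripper: lean the tool 25 to 40 degrees, wrist to the shelf's -x side
- funnel: blue plastic funnel, 28 to 49 g, 92 mm tall: origin at the lower end of the stem, z up along its axis. Stem 10 mm in diameter, 40 mm long; cone; a 44 mm flange whose flat underside, 54.5 mm above the origin, is its seat (a 25 mm neck below it enters the hole); upright rim 58 mm wide, 82 to 92 mm above the origin: grip across it from above at 87 mm. Seated, its origin is 44.5 mm below the shelf's
- funnel_beaker: tall clear glass beaker, empty, 47 mm in diameter and 66 mm high, standing on the bench, in which the funnel stands stem down at the start, its flange on the beaker's rim; origin at the centre of its underside, z up
- beaker: wide open glass beaker with water in it, 82 mm in diameter and 97 mm high, inner diameter about 68 mm, the receiver; loose on one of the two places of the stand's base (left or right varies, up to 5 mm off the middle of the place); origin at the centre of its underside
- flask: small round glass flask with a blue stopper, 55 mm in diameter and 71 mm high, loose on the other place of the base; origin at the centre of its underside
Mind the look-alikes: they are no part of the job. There is more than one size of the funnel; the one meant has the size given above.

How it is judged (in metres and radians):
On the way:
1. the shelf sits flat on the stop collar, on the rod, one hole over the open beaker, and is let go (horizontal distance between funnel_shelf and collar_top below 0.004 m and z of funnel_shelf in the frame of collar_top between -0.003 and 0.003 m and angle between funnel_shelf's own z axis and vertical below 0.05 rad and x of beaker in the frame of funnel_shelf between -0.02 and 0.02 m and contact force between the fingers and funnel_shelf below 0.1 N and linear speed of funnel_shelf below 0.02 m/s), for 0.2 s.
At the end, for the whole second after the job is handed in: Shelf on the rod, flat on the collar (3 mm, tilt under 0.05 rad); funnel seated in a hole (stem end over 41 mm below the hub's underside, within 6 mm of the hole's axis, tilt under 0.1 rad) and within 22 mm of the open beaker's axis; beaker and flask upright; all released and at rest (horizontal distance between funnel_shelf and collar_top below 0.004 m and z of funnel_shelf in the frame of collar_top between -0.003 and 0.003 m and angle between each of funnel_shelf, beaker, flask's own z axis and vertical below 0.05 rad and (y of funnel in the frame of funnel_shelf between 0.068 and 0.08 m or y of funnel in the frame of funnel_shelf between -0.08 and -0.068 m) and x of funnel in the frame of funnel_shelf between -0.006 and 0.006 m and z of funnel in the frame of funnel_shelf below -0.041 m and angle between funnel's own z axis and vertical below 0.1 rad and horizontal distance between funnel and beaker below 0.022 m and linear speed of each of funnel, funnel_shelf below 0.02 m/s); the robot touches nothing.
It fails at once if the open beaker is shifted more than 15 mm or tipped (distance of beaker from where it was at the start of the episode above 0.015 m or angle between beaker's own z axis and vertical above 0.2 rad).
It fails at once if the flask is shifted more than 15 mm or tipped (distance of flask from where it was at the start of the episode above 0.015 m or angle between flask's own z axis and vertical above 0.2 rad).
It fails at once if the shelf is let drop (moving faster than 0.3 m/s with no finger on it) (contact force between the fingers and funnel_shelf below 0.1 N and linear speed of funnel_shelf above 0.3 m/s).
It fails at once if the funnel is let drop (moving faster than 0.4 m/s with no finger on it) (contact force between the fingers and funnel below 0.1 N and linear speed of funnel above 0.4 m/s).
It fails at once if the shelf is forced against the stand with more than 80 N (contact force between funnel_shelf and stand above 80 N).
It also fails if it takes over 66 s, if anything falls off the work surface, if the arm or the gripper's body presses on something with over 40 N, if the wrist force passes 120 N, or if a joint passes its speed limit or range.

## Working session

There is one attempt and no reset: what is moved stays moved. The work goes in short steps, Python scripts to look and compute and a tool call to move; the robot and the scene stay as the last step left them, time stands still between calls to the robot, and variables do not carry over. Pictures are saved under pics/ and viewed, at most 10 in all, crops included, and the job is handed in when it is done.

Besides the shell and the picture viewer there is one more tool, called after "Call:" as a command line: name --pt "numbers of a row" for each row, then --argument value for the rest. send_rows: Moves the arm, as the interface text tells. Its arguments: {"type":"object","properties":{"delta_pos":{"type":"array"},"turn":{"type":"array"},"grip":{"type":"array"},"squeeze":{"type":"number"}},"required":["delta_pos","turn","grip"]}

```bash
ls; mkdir -p pics; cat > h.py <<'E'
import numpy as np, cv2
from scipy.spatial.transform import Rotation as R
from bench import env
def ray(c,uv):
    K=np.array(c["camera_matrix"]);d=np.linalg.inv(K)@[uv[0],uv[1],1]
    d=R.from_quat(c["orientation"]).apply(d);return np.array(c["position"]),d/np.linalg.norm(d)
def atz(c,uv,z):
    p,d=ray(c,uv);return p+d*(z-p[2])/d[2]
def proj(c,P):
    q=R.from_quat(c["orientation"]).inv().apply(np.array(P)-c["position"]);q=np.array(c["camera_matrix"])@q;return q[:2]/q[2]
def px(m): return np.array(m["position"])*[640,400]
def tri(rs):
    A=np.zeros((3,3));b=np.zeros(3)
    for p,d in rs:
        M=np.eye(3)-np.outer(d,d);A+=M;b+=M@p
    return np.linalg.solve(A,b)
E
python3 - <<'E'
from h import *
s=env.observe();print({k:np.round(v,3) for k,v in s.items()})
cs={n:env.capture(n) for n in("scene","side")}
for n,c in cs.items():
    cv2.imwrite(f"pics/{n}0.png",c["img"]);print(n,np.round(c["position"]),np.round(R.from_quat(c["orientation"]).as_matrix()[:,2],2))
    for t in ["rod_tip","collar_top","stand","funnel_shelf","shelf_grip","funnel","funnel_beaker","beaker","flask"]:
        for m in env.mark_of(c,t)[:3]:print(n,t,np.round(px(m)),round(m["conf"],2))
E
```

```text
pics
{'clock': np.float64(0.0), 'joints': array([ 1.258,  0.6  , -0.003,  1.6  ,  0.002,  0.943, -0.08 ]), 'dq': array([-0.   ,  0.   , -0.   ,  0.001, -0.002,  0.   ,  0.   ]), 'effort': array([ 3.0000e-03, -7.6505e+01,  1.4980e+00, -2.5235e+01, -5.2000e-02,
        1.7000e-02,  0.0000e+00]), 'position': array([ 169.206, -704.495,  225.789]), 'orientation': array([ 0.993,  0.118, -0.   , -0.001]), 'ft_force': array([-0.551,  0.392, -0.162]), 'ft_torque': array([-0.001,  0.049, -0.071]), 'finger_force': np.float64(0.0), 'width': np.float64(92.908)}
scene [-147.  677. 1093.] [ 0.52 -0.49 -0.69]
scene rod_tip [287. 174.] 0.84
scene rod_tip [280. 245.] 0.48
scene collar_top [288. 208.] 0.75
scene stand [301. 222.] 0.39
scene funnel_shelf [390. 197.] 0.81
scene funnel_shelf [300. 219.] 0.61
scene shelf_grip [390. 189.] 0.82
scene funnel [244. 305.] 0.75
scene funnel [214. 293.] 0.54
scene funnel [259. 329.] 0.45
scene funnel_beaker [243. 310.] 0.68
scene beaker [279. 247.] 0.93
scene flask [303. 223.] 0.52
side [ 262. 1128.  864.] [ 0.22 -0.82 -0.53]
side rod_tip [298. 168.] 0.86
side collar_top [303. 213.] 0.59
side stand [298. 249.] 0.58
side funnel_shelf [363. 192.] 0.61
side shelf_grip [362. 185.] 0.64
side funnel [310. 322.] 0.94
side funnel [346. 337.] 0.5
side funnel_beaker [308. 327.] 0.81
side beaker [300. 262.] 0.95
side flask [302. 233.] 0.55
side flask [298. 171.] 0.48
```

View pics/scene0.png

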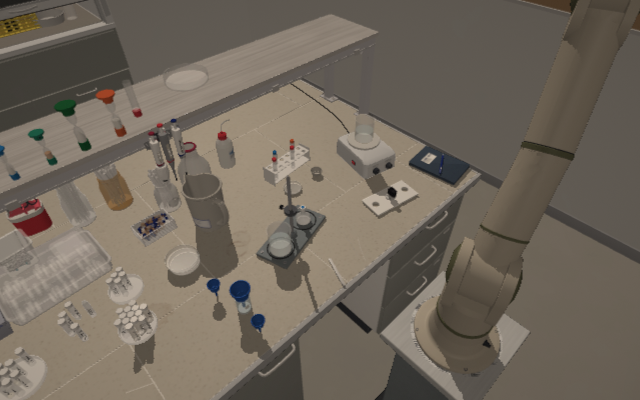

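View pics/side0.png

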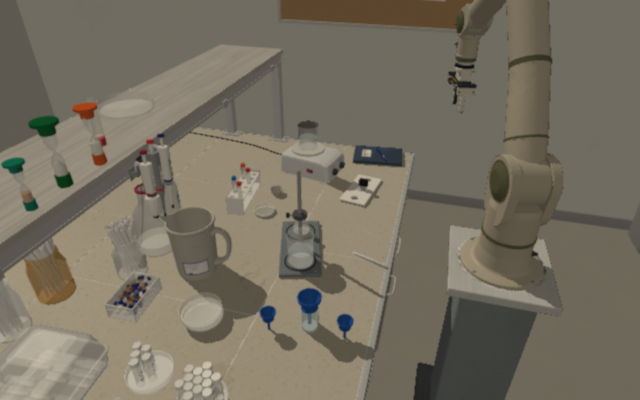

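```bash
python3 - <<'E'
from h import *
a=env.capture("scene");b=env.capture("side")
for n,u,v in [("rod",(287,174),(298,168)),("collar",(288,208),(303,213)),("shelf",(390,197),(363,192)),("grip",(390,189),(362,185)),("funnel",(244,305),(310,322)),("fbk",(243,310),(308,327)),("beaker",(279,247),(300,262)),("flask",(303,223),(302,233)),("funnel_b",(259,329),(346,337))]:
    print(n,np.round(tri([ray(a,u),ray(b,v)])))
E
```

```text
rod [605. 103. 284.]
collar [590. 120. 150.]
shelf [ 481. -295.   -2.]
grip [ 490. -300.   28.]
funnel [486. 395.  11.]
fbk [487. 401.  -5.]
beaker [583. 178.  11.]
flask [617.  39.   7.]
funnel_b [391. 410.   7.]
```

The scene shows the stand with its rod near (288,190), the shelf with its black grip near (390,195), and three blue funnels near (241,295). The largest of these, in the beaker, is the one meant. Next I'll test in free space whether the arm leans when it goes past its reach.

Call:
send_rows --pt "0 0 0.04" --pt "0 0 0.04" --pt "0 0 0.04" --pt "0 0 0.04" --pt "0 0 0.04" --pt "0 0 0.04" --pt "0 0 0.04" --pt "0 0 0.04" --pt "0 0 0.04" --pt "0 0 0.04" --pt "0 0 0.04" --pt "0 0 0.04" --turn '[0,0,0,0,0,0,0,0,0,0,0,0]' --grip '[1,1,1,1,1,1,1,1,1,1,1,1]'

```text
clock: 2.1
position: [166.5, -696.3, 678.1]
orientation: [0.993, 0.117, 0.002, 0.018]
ft_force: [0.0, 0.5, -0.4]
width: 92.8
finger_force: 0.0
```

Call:
send_rows --pt "0 0 0.04" --pt "0 0 0.04" --pt "0 0 0.04" --pt "0 0 0.04" --turn '[0,0,0,0]' --grip '[1,1,1,1]'

```text
clock: 2.43
position: [158.1, -660.1, 754.0]
orientation: [0.99, 0.117, 0.01, 0.076]
ft_force: [0.1, 0.3, -0.7]
width: 92.8
finger_force: 0.0
```

```bash
cat >> h.py <<'E'
def st():
    s=env.observe();z=R.from_quat(s["orientation"]).as_matrix()
    print("t",round(float(s["clock"]),2),"p",np.round(s["position"],1),"j",np.round(s["joints"],2),"\nz",np.round(z[:,2],3),"y",np.round(z[:,1],3),"lean",round(np.degrees(np.arccos(-z[2,2])),1),"f",np.round(s["ft_force"],1),"w",np.round(s["width"],1),np.round(s["finger_force"],1));return s
E
python3 -c "
from h import *
st()"
```

```text
t 2.43 p [ 158.1 -660.1  754. ] j [ 1.1   0.36  0.3   0.78 -0.12  1.86 -0.  ] 
z [ 0.037 -0.148 -0.988] y [ 0.23  -0.961  0.153] lean 8.8 f [ 0.1  0.3 -0.7] w 92.8 0.0
```

Call:
send_rows --pt "0 0 0.04" --pt "0 0 0.04" --pt "0 0 0.04" --pt "0 0 0.04" --pt "0 0 0.04" --pt "0 0 0.04" --turn '[0,0,0,0,0,0]' --grip '[1,1,1,1,1,1]'

```text
clock: 2.93
position: [148.8, -621.0, 857.4]
orientation: [0.979, 0.115, 0.02, 0.167]
ft_force: [-0.1, 0.5, -0.3]
width: 93.2
finger_force: 0.0
```

```bash
python3 -c "
from h import *
st()"
```

```text
t 2.93 p [ 148.8 -621.   857.4] j [ 1.03  0.27  0.39  0.69 -0.13  1.86 -0.01] 
z [ 0.079 -0.322 -0.943] y [ 0.219 -0.918  0.331] lean 19.4 f [-0.1  0.5 -0.3] w 93.2 0.0
```

Call:
send_rows --pt "0 0 -0.04" --pt "0 0 -0.04" --pt "0 0 -0.04" --turn '[0,0,0]' --grip '[1,1,1]'

```text
clock: 3.18
position: [148.7, -621.3, 735.9]
orientation: [0.979, 0.115, 0.021, 0.167]
ft_force: [0.3, -0.8, -0.5]
width: 92.8
finger_force: 0.0
```

```bash
python3 -c "
from h import *
st()"
```

```text
t 3.18 p [ 148.7 -621.3  735.9] j [ 0.95  0.16  0.37  1.14 -0.05  1.52 -0.04] 
z [ 0.079 -0.323 -0.943] y [ 0.219 -0.917  0.332] lean 19.4 f [ 0.3 -0.8 -0.5] w 92.8 0.0
```

Call:
send_rows --pt "-0.006 0.025 -0.03" --pt "-0.006 0.025 -0.03" --pt "-0.006 0.025 -0.03" --pt "-0.006 0.025 -0.03" --pt "-0.006 0.025 -0.03" --pt "-0.006 0.025 -0.03" --pt "-0.006 0.025 -0.03" --pt "-0.006 0.025 -0.03" --pt "-0.009 0.038 0" --pt "-0.009 0.038 0" --pt "-0.009 0.038 0" --turn '[0,0,0,0,0,0,0,0,0,0,0]' --grip '[1,1,1,1,1,1,1,1,1,1,1]'

```text
clock: 4.1
position: [79.2, -331.6, 496.9]
orientation: [0.979, 0.119, 0.022, 0.165]
ft_force: [-0.1, 0.1, -0.4]
width: 92.9
finger_force: 0.0
```

```bash
python3 -c "
from h import *
st()"
```

```text
t 4.1 p [  79.2 -331.6  496.9] j [ 1.   -0.34  0.06  2.1   0.12  1.06 -0.31] 
z [ 0.082 -0.318 -0.944] y [ 0.225 -0.917  0.329] lean 19.2 f [-0.1  0.1 -0.4] w 92.9 0.0
```

Call:
send_rows --pt "-0.008 0.035 0" --pt "-0.008 0.035 0" --pt "-0.008 0.035 0" --turn '[0,0,0]' --grip '[1,1,1]'

```text
clock: 4.35
position: [72.6, -316.2, 496.8]
orientation: [0.98, 0.116, 0.021, 0.162]
ft_force: [0.3, -0.0, 1.0]
width: 93.0
finger_force: 0.0
```

```bash
python3 -c "
from h import *
st()"
```

```text
t 4.35 p [  72.6 -316.2  496.8] j [ 1.4  -0.34 -0.17  2.1  -0.03  1.05 -0.1 ] 
z [ 0.079 -0.313 -0.946] y [ 0.221 -0.92   0.323] lean 18.8 f [ 0.3 -0.   1. ] w 93.0 0.0
```

Call:
send_rows --pt "0.003 -0.014 -0.038" --pt "0.003 -0.014 -0.038" --pt "0.003 -0.014 -0.038" --pt "0.003 -0.014 -0.038" --pt "0.003 -0.014 -0.038" --pt "0.003 -0.014 -0.038" --pt "0.003 -0.014 -0.038" --pt "0.003 -0.014 -0.038" --pt "0 0 -0.04" --pt "0 0 -0.04" --turn '[0,0,0,0,0,0,0,0,0,0]' --grip '[1,1,1,1,1,1,1,1,1,1]'

```text
clock: 5.18
position: [86.0, -426.7, 190.2]
orientation: [0.981, 0.113, 0.006, 0.16]
ft_force: [-1.2, -0.2, 1.6]
width: 92.9
finger_force: 0.0
```

```bash
python3 -c "
from h import *
st()"
```

```text
t 5.18 p [  86.  -426.7  190.2] j [ 1.32  0.24 -0.16  2.5   0.91  0.15 -1.06] 
z [ 0.047 -0.313 -0.949] y [ 0.22  -0.923  0.315] lean 18.4 f [-1.2 -0.2  1.6] w 92.9 0.0
```

Call:
send_rows --pt "0 0 -0.04" --pt "0 0 -0.04" --pt "0 0 -0.04" --turn '[0,0,0]' --grip '[1,1,1]'

```text
clock: 5.43
position: [74.3, -424.7, 162.4]
orientation: [0.982, 0.111, -0.013, 0.154]
ft_force: [-1.2, -0.5, -0.1]
width: 93.2
finger_force: 0.0
```

```bash
python3 -c "
from h import *
st()"
```

```text
t 5.43 p [  74.3 -424.7  162.4] j [ 1.36  0.31 -0.23  2.52  1.45  0.19 -1.61] 
z [ 0.01  -0.305 -0.952] y [ 0.222 -0.928  0.3  ] lean 17.8 f [-1.2 -0.5 -0.1] w 93.2 0.0
```

```bash
python3 - <<'E'
from h import *
ims=[]
for n in("scene","side"):
    c=env.capture(n)
    m=env.cut_out(c,"funnel_shelf")
    for k in m[:2]:
        cnt=max(cv2.findContours(k["mask"].astype(np.uint8),0,2)[0],key=cv2.contourArea)[:,0,:]
        P=np.array([atz(c,p,10)[:2] for p in cnt],np.float32)
        print(n,k["conf"],k["rect"],cv2.minAreaRect(P))
    u=[380,160] if n=="scene" else [360,190]
    u=[390,197] if n=="scene" else [362,190]
    cr=c["img"][u[1]-25:u[1]+25,u[0]-32:u[0]+32];ims.append(cv2.resize(cr,None,fx=6,fy=6,interpolation=2))
cv2.imwrite("pics/sh.png",np.hstack(ims))
E
```

```text
scene 0.72 [0.3622, 0.6872, 0.3947, 0.7572] ((535.6318969726562, 371.6478271484375), (65.01776123046875, 85.93229675292969), 55.51927947998047)
scene 0.65 [0.5659, 0.4517, 0.6503, 0.5425] ((480.72784423828125, -290.32733154296875), (207.1355743408203, 101.65851593017578), 80.52326202392578)
side 0.78 [0.5383, 0.4305, 0.5934, 0.5125] ((486.0447082519531, -292.5609130859375), (220.40943908691406, 102.85039520263672), 81.85567474365234)
side 0.32 [0.4366, 0.4205, 0.502, 0.695] ((604.456787109375, 105.74385070800781), (124.6909408569336, 276.84783935546875), 17.142789840698242)
```

View pics/sh.png

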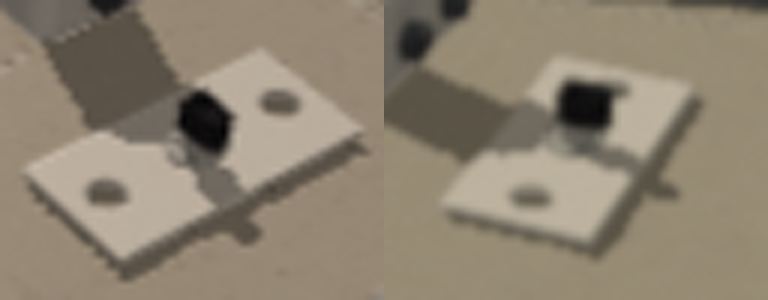

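```bash
python3 - <<'E'
from h import *
for n in("scene","side"):
    c=env.capture(n)
    u=[390,197] if n=="scene" else [362,190]
    g=c["img"].max(2).astype(int)[u[1]-25:u[1]+25,u[0]-32:u[0]+32]
    m=(g<45).astype(np.uint8);k,l,s,ce=cv2.connectedComponentsWithStats(m)
    for i in range(1,k):
        if s[i,4]>25: print(n,"black",ce[i]+[u[0]-32,u[1]-25],s[i])
    h=[(c2[0],c2[1]) for c2 in ([(105/6,192/6),(280/6,102/6)] if n=="scene" else [((530-384)/6,195/6),((607-384)/6,88/6)])]
    H=[atz(c,np.add(q,[u[0]-32,u[1]-25]),8)[:2] for q in h];C=np.mean(H,0);d=H[1]-H[0];print("holes",np.round(H,1),"C",C,np.linalg.norm(d),"yaw",np.degrees(np.arctan2(d[1],d[0])))
    a=np.radians(-9)
    for x in(-25,-6,0,6,25):print(x,np.round(proj(c,[C[0]+x*np.cos(a),C[1]+x*np.sin(a),38]),1))
E
```

```text
scene black [391.55357143 192.        ] [30 16  8  9 56]
holes [[ 496.5 -222.7]
 [ 472.  -369.2]] C [ 484.25278123 -295.95507904] 148.55500169972046 yaw -99.48364834100899
-25 [395.7 194.4]
-6 [392.4 191.6]
0 [391.3 190.7]
6 [390.2 189.8]
25 [386.9 187. ]
side black [363.09090909 182.25      ] [30 14  8  7 44]
holes [[ 497.2 -222.5]
 [ 474.8 -366.8]] C [ 485.99059634 -294.68589   ] 146.00655456062347 yaw -98.79475767411947
-25 [367.6 182.9]
-6 [362.9 181.8]
0 [361.4 181.5]
6 [359.9 181.2]
25 [355.2 180.1]
```

Call:
send_rows --pt "0.008 -0.03 0.025" --pt "0.008 -0.03 0.025" --pt "0.008 -0.03 0.025" --pt "0.008 -0.03 0.025" --pt "0.008 -0.03 0.025" --pt "0.008 -0.03 0.025" --turn '[0,0,0,0,0,0]' --grip '[1,1,1,1,1,1]'

```text
clock: 6.23
position: [105.0, -560.7, 273.3]
orientation: [0.981, 0.109, -0.02, 0.16]
ft_force: [0.3, -1.6, -0.2]
width: 93.3
finger_force: 0.0
```

```bash
python3 -c "
from h import *
st()"
```

```text
t 6.23 p [ 105.  -560.7  273.3] j [ 1.65  0.29 -0.54  2.11  0.56  0.55 -0.65] 
z [-0.004 -0.318 -0.948] y [ 0.221 -0.925  0.309] lean 18.5 f [ 0.3 -1.6 -0.2] w 93.3 0.0
```

Call:
send_rows --pt "0 0 0.02" --pt "0 0 0.02" --pt "0 0 0.02" --pt "0 0 0.02" --pt "0 0 0.02" --pt "0 0 0.02" --pt "0 0 0.02" --pt "0 0 0.02" --pt "0 0 0.02" --pt "0 0 0.02" --pt "0 0 0.02" --pt "0 0 0.02" --pt "0 0 0.02" --pt "0 0 0.02" --pt "0 0 0.02" --pt "0 0 0.02" --pt "0 0 0.02" --turn '[0.119,0.119,0.119,0.119,0.119,0.119,0.119,0.119,0.119,0.119,0.119,0.119,0.119,0.119,0.119,0.119,0.119]' --grip '[1,1,1,1,1,1,1,1,1,1,1,1,1,1,1,1,1]'

```text
clock: 7.65
position: [104.4, -559.8, 601.9]
orientation: [0.452, 0.877, 0.121, 0.108]
ft_force: [0.4, -0.4, -0.1]
width: 92.9
finger_force: 0.0
```

```bash
python3 -c "
from h import *
st()"
```

```text
t 7.65 p [ 104.4 -559.8  601.9] j [ 2.21  0.44 -1.25  1.28  0.1   1.65  1.64] 
z [ 0.298  0.116 -0.947] y [0.766 0.562 0.31 ] lean 18.7 f [ 0.4 -0.4 -0.1] w 92.9 0.0
```

Call:
send_rows --pt "0 0 0.04" --pt "0 0 0.04" --pt "0 0 0.04" --pt "0 0 0.04" --pt "0 0 0.04" --pt "0 0 0.04" --turn '[0,0,0,0,0,0]' --grip '[1,1,1,1,1,1]'

```text
clock: 8.15
position: [120.2, -544.7, 743.6]
orientation: [0.46, 0.872, 0.101, 0.134]
ft_force: [0.2, 0.7, 0.7]
width: 92.8
finger_force: 0.0
```

```bash
python3 -c "
from h import *
st()"
```

```text
t 8.15 p [ 120.2 -544.7  743.6] j [ 1.99  0.3  -0.88  0.99 -0.1   1.86  1.71] 
z [ 0.326  0.053 -0.944] y [0.775 0.557 0.299] lean 19.3 f [0.2 0.7 0.7] w 92.8 0.0
```

Limit reached; keep pushing up.

Call:
send_rows --pt "0 0 0.04" --pt "0 0 0.04" --pt "0 0 0.04" --pt "0 0 0.04" --pt "0 0 0.04" --pt "0 0 0.04" --turn '[0,0,0,0,0,0]' --grip '[1,1,1,1,1,1]'

```text
clock: 8.65
position: [151.1, -512.4, 848.2]
orientation: [0.467, 0.857, 0.054, 0.21]
ft_force: [-0.0, -0.4, 0.7]
width: 93.0
finger_force: 0.0
```

```bash
python3 -c "
from h import *
st()"
```

```text
t 8.65 p [ 151.1 -512.4  848.2] j [ 2.09  0.25 -1.08  0.85 -0.09  1.86  1.59] 
z [ 0.411 -0.104 -0.906] y [0.778 0.559 0.288] lean 25.1 f [-0.  -0.4  0.7] w 93.0 0.0
```

Call:
send_rows --pt "0 0 -0.035" --pt "0 0 -0.035" --pt "0 0 -0.035" --pt "0 0 -0.035" --pt "0 0 -0.035" --pt "0 0 -0.03" --pt "0 0 -0.03" --turn '[0.112,0.112,0.112,0.112,0.112,0.112,0.112]' --grip '[1,1,1,1,1,1,1]'

```text
clock: 9.23
position: [149.9, -513.3, 610.5]
orientation: [0.103, 0.971, 0.13, 0.173]
ft_force: [-2.0, -1.1, 0.3]
width: 93.0
finger_force: 0.0
```

Call:
send_rows --pt "0 0 0.04" --pt "0 0 0.04" --pt "0 0 0.04" --pt "0 0 0.04" --pt "0 0 0.04" --pt "0 0 0.04" --turn '[0,0,0,0,0,0]' --grip '[1,1,1,1,1,1]'

```text
clock: 9.73
position: [173.2, -489.0, 775.8]
orientation: [0.118, 0.966, 0.091, 0.213]
ft_force: [-0.7, 0.6, -0.4]
width: 92.7
finger_force: 0.0
```

```bash
python3 -c "
from h import *
st()"
```

```text
t 9.73 p [ 173.2 -489.   775.8] j [ 2.16  0.35 -1.29  1.   -0.1   1.86  2.21] 
z [ 0.433  0.126 -0.892] y [0.188 0.956 0.226] lean 26.8 f [-0.7  0.6 -0.4] w 92.7 0.0
```

Call:
send_rows --pt "0 0 0.04" --pt "0 0 0.04" --pt "0 0 0.04" --pt "0 0 0.04" --pt "0 0 0.04" --pt "0 0 0.04" --turn '[0,0,0,0,0,0]' --grip '[1,1,1,1,1,1]'

```text
clock: 10.23
position: [217.4, -457.3, 887.2]
orientation: [0.132, 0.95, 0.036, 0.28]
ft_force: [-0.4, -0.9, -0.0]
width: 93.0
finger_force: 0.0
```

```bash
python3 -c "
from h import *
st()"
```

```text
t 10.23 p [ 217.4 -457.3  887.2] j [ 2.13  0.27 -1.29  0.82 -0.18  1.86  2.11] 
z [ 0.542 -0.006 -0.841] y [0.23  0.963 0.142] lean 32.8 f [-0.4 -0.9 -0. ] w 93.0 0.0
```

Call:
send_rows --pt "0 0 -0.035" --pt "0 0 -0.035" --pt "0 0 -0.035" --pt "0 0 0.04" --pt "0 0 0.04" --pt "0 0 0.04" --pt "0 0 0.04" --pt "0 0 0.04" --turn '[0.115,0.115,0.115,0,0,0,0,0]' --grip '[1,1,1,1,1,1,1,1]'

```text
clock: 10.9
position: [252.6, -436.9, 895.1]
orientation: [-0.018, 0.948, 0.044, 0.315]
ft_force: [0.5, 0.1, -0.1]
width: 93.2
finger_force: 0.0
```

```bash
python3 -c "
from h import *
st()"
```

```text
t 10.9 p [ 252.6 -436.9  895.1] j [ 2.07  0.29 -1.29  0.82 -0.26  1.86  2.33] 
z [ 0.595  0.095 -0.798] y [-0.063  0.995  0.072] lean 37.0 f [ 0.5  0.1 -0.1] w 93.2 0.0
```

Call:
send_rows --pt "0 0 -0.035" --pt "0 0 -0.02" --pt "0 0 0.04" --pt "0 0 0.04" --pt "0 0 0.04" --pt "0 0 0.04" --turn '[0.1,0.1,0,0,0,0]' --grip '[1,1,1,1,1,1]'

```text
clock: 11.4
position: [284.9, -416.7, 924.3]
orientation: [-0.097, 0.931, 0.042, 0.349]
ft_force: [0.3, -0.8, 0.5]
width: 92.8
finger_force: 0.0
```

```bash
python3 -c "
from h import *
st()"
```

```text
t 11.4 p [ 284.9 -416.7  924.3] j [ 1.99  0.31 -1.29  0.76 -0.31  1.86  2.4 ] 
z [ 0.642  0.145 -0.753] y [-0.211  0.978  0.009] lean 41.2 f [ 0.3 -0.8  0.5] w 92.8 0.0
```

Call:
send_rows --pt "0.008 0.004 -0.037" --pt "0.008 0.004 -0.037" --pt "0.008 0.004 -0.037" --pt "0.008 0.004 -0.037" --pt "0.008 0.004 -0.037" --pt "0.008 0.004 -0.037" --pt "0.008 0.004 -0.037" --pt "0.008 0.004 -0.037" --pt "0.008 0.004 -0.037" --pt "0.008 0.004 -0.037" --pt "0.008 0.004 -0.037" --pt "0.008 0.004 -0.037" --turn '[-0.03,-0.03,-0.03,-0.03,-0.03,-0.03,-0.03,-0.03,-0.03,-0.03,-0.03,-0.03]' --grip '[1,1,1,1,1,1,1,1,1,1,1,1]'

```text
clock: 12.4
position: [405.6, -394.3, 493.3]
orientation: [0.083, 0.938, -0.008, 0.336]
ft_force: [0.9, -1.8, 0.1]
width: 93.5
finger_force: 0.0
```

```bash
python3 -c "
from h import *
st()"
```

```text
t 12.4 p [ 405.6 -394.3  493.3] j [ 2.11  0.15 -1.28  1.92 -0.49  0.71  2.56] 
z [ 0.63  -0.07  -0.774] y [0.16  0.986 0.041] lean 39.3 f [ 0.9 -1.8  0.1] w 93.5 0.0
```

```bash
cat > kin.py <<'E'
import numpy as np, itertools
from scipy.spatial.transform import Rotation as R
from scipy.optimize import least_squares
# j, p, z, y
D=[([1.258,.599,-.003,1.599,.002,.943,-.08],[169.365,-704.939,226.6],None,None),
([1.1,.36,.3,.78,-.12,1.86,0],[158.1,-660.1,754],[.037,-.148,-.988],[.23,-.961,.153]),
([1.03,.27,.39,.69,-.13,1.86,-.01],[148.8,-621,857.4],[.079,-.322,-.943],[.219,-.918,.331]),
([.95,.16,.37,1.14,-.05,1.52,-.04],[148.7,-621.3,735.9],[.079,-.323,-.943],[.219,-.917,.332]),
([1,-.34,.06,2.1,.12,1.06,-.31],[79.2,-331.6,496.9],[.082,-.318,-.944],[.225,-.917,.329]),
([1.4,-.34,-.17,2.1,-.03,1.05,-.1],[72.6,-316.2,496.8],[.079,-.313,-.946],[.221,-.92,.323]),
([1.32,.24,-.16,2.5,.91,.15,-1.06],[86,-426.7,190.2],[.047,-.313,-.949],[.22,-.923,.315]),
([1.36,.31,-.23,2.52,1.45,.19,-1.61],[74.3,-424.7,162.4],[.01,-.305,-.952],[.222,-.928,.3]),
([1.65,.29,-.54,2.11,.56,.55,-.65],[105,-560.7,273.3],[-.004,-.318,-.948],[.221,-.925,.309]),
([2.21,.44,-1.25,1.28,.1,1.65,1.64],[104.4,-559.8,601.9],[.298,.116,-.947],[.766,.562,.31]),
([1.99,.3,-.88,.99,-.1,1.86,1.71],[120.2,-544.7,743.6],[.326,.053,-.944],[.775,.557,.299]),
([2.09,.25,-1.08,.85,-.09,1.86,1.59],[151.1,-512.4,848.2],[.411,-.104,-.906],[.778,.559,.288]),
([2.16,.35,-1.29,1.,-.1,1.86,2.21],[173.2,-489,775.8],[.433,.126,-.892],[.188,.956,.226]),
([2.13,.27,-1.29,.82,-.18,1.86,2.11],[217.4,-457.3,887.2],[.542,-.006,-.841],[.23,.963,.142]),
([2.07,.29,-1.29,.82,-.26,1.86,2.33],[252.6,-436.9,895.1],[.595,.095,-.798],[-.063,.995,.072]),
([1.99,.31,-1.29,.76,-.31,1.86,2.4],[284.9,-416.7,924.3],[.642,.145,-.753],[-.211,.978,.009]),
([2.11,.15,-1.28,1.92,-.49,.71,2.56],[405.6,-394.3,493.3],[.63,-.07,-.774],[.16,.986,.041])]
D[0]=(D[0][0],D[0][1],[0,-.001,-1],[.234,-.972,0])
def fk(q,x,s):
    yaw,a1,h,L1,a,b,L2,a6,L3,t7=x
    Z=lambda v:R.from_euler('z',v);Y=lambda v:R.from_euler('y',v)
    r=Z(yaw+s[0]*q[0]);p=np.array([0,0,h])+r.apply([a1,0,0])
    r=r*Y(q[1]);p=p+r.apply([a,0,L1]);r=r*Z(s[1]*q[2])*Y(q[3]);p=p+r.apply([b,0,L2])
    r=r*Z(s[2]*q[4])*Y(q[5]);p=p+r.apply([a6,0,L3]);r=r*Z(s[3]*q[6]+t7)
    return p,r
def res(x,s):
    o=[]
    for q,p,z,y in D:
        P,r=fk(q,x,s);m=r.as_matrix();o+=list((P-p)/5)+list((m[:,2]-z)*60)+list((m[:,1]-y)*60)
    return o
if __name__=="__main__":
    best=[]
    for s in itertools.product((1,-1),repeat=4):
      for y0,t0 in itertools.product((0,1.57,3.14,-1.57),repeat=2):
        f=least_squares(res,[y0,0,230,600,0,0,480,0,220,t0],args=(s,),loss='soft_l1',max_nfev=25);best.append((f.cost,s,f.x))
    best.sort(key=lambda t:t[0])
    for c,s,x in best[:3]:print(c,s,np.round(x,3))
    np.savez("kin.npz",x=best[0][2],s=best[0][1])
    print(np.round(np.array(res(best[0][2],best[0][1])).reshape(-1,9)[[0,4,8,12,16]],1))
E
time python3 kin.py
```

```text
73.25946326248226 (-1, -1, -1, -1) [-7.00000e-02  1.54500e+00  3.12536e+02  6.25137e+02  1.26200e+01
 -7.37000e-01  4.44245e+02  2.16350e+01  3.36791e+02  1.50300e+00]
73.25946326284992 (-1, -1, -1, -1) [-7.00000e-02  1.54500e+00  3.12536e+02  6.25137e+02  1.26200e+01
 -7.37000e-01  4.44245e+02  2.16350e+01  3.36791e+02  2.46547e+02]
76.43044982868831 (-1, -1, -1, -1) [  6.212   4.414 326.401 623.841  14.462   4.527 444.767  28.716 343.475
  26.635]
[[ 0.2  4.5 -0.4  0.   0.   0.  -0.1 -0.   0. ]
 [ 5.2  3.7  0.2 -1.4 -0.3 -0.   0.2  0.  -0.1]
 [-0.2  0.6 -0.1 -1.3  0.1 -0.  -0.2 -0.1 -0.3]
 [-0.5 -0.8  1.1  0.4 -2.  -0.1  0.5  0.3 -1.8]
 [ 2.7 -4.1  0.4 -0.1 -2.8  0.3  1.4 -0.2 -2.4]]
real	4m15.773s
user	4m13.439s
sys	0m0.175s
```

```bash
cat > ik.py <<'E'
from kin import *
k=np.load("kin.npz");X=k["x"];S=k["s"]
lo=np.array([-2.57,-.35,-1.29,.11,-1.05,.11,-2.63]);hi=np.array([2.57,1.97,1.29,2.56,4.19,1.86,2.63])
def ik(p,m,q0,reg=0.02):
    def f(q):
        P,r=fk(q,X,S);return np.r_[(P-p)/10,(R.from_matrix(m).inv()*r).as_rotvec()*20,reg*(q-q0)]
    g=least_squares(f,np.clip(q0,lo+.001,hi-.001),bounds=(lo,hi),max_nfev=60);return g.x,np.linalg.norm(f(g.x)[:6])
def pose(lean,az,sy):
    az=np.radians(az);l=np.radians(lean);z=np.array([np.sin(l)*np.cos(az),np.sin(l)*np.sin(az),-np.cos(l)])
    y=sy*np.array([-np.sin(az),np.cos(az),0]);return np.c_[np.cross(y,z),y,z]
E
timeout 200 python3 - <<'E'
from ik import *
rng=np.random.default_rng(0)
st=[np.array([2.11,.15,-1.28,1.92,-.49,.71,2.56])]+[rng.uniform(lo,hi) for _ in range(7)]
for nm,p,az in [("shelf",(486,-295,32),-9),("pre",(440,-290,150),-9),("thread",(605,110,312),15),("seat",(605,110,167),15)]:
  for lean in(30,40):
    for sy in(1,-1):
      ss=sorted([ik(p,pose(lean,az,sy),q0) for q0 in st],key=lambda t:t[1])
      print(nm,lean,sy,[(np.round(q,2).tolist(),round(e,2)) for q,e in ss[:2]])
E
```

```text
shelf 30 1 [([1.27, 1.09, -1.13, 2.45, 2.24, 0.83, -0.1], np.float64(0.0)), ([1.0, 0.84, -0.59, 2.48, 2.87, 0.56, -0.77], np.float64(0.0))]
shelf 30 -1 [([1.05, 0.87, -0.67, 2.47, 2.76, 0.58, 2.48], np.float64(0.0)), ([1.4, 1.17, -1.29, 2.29, 1.77, 0.75, -2.63], np.float64(3.89))]
shelf 40 1 [([1.32, 1.23, -1.13, 2.55, 2.56, 0.99, -0.22], np.float64(0.0)), ([1.37, 1.34, -1.29, 2.54, 2.42, 1.1, -0.05], np.float64(0.0))]
shelf 40 -1 [([0.7, 0.88, 0.02, 2.56, 3.63, 0.96, 1.7], np.float64(0.0)), ([1.5, 1.25, -1.29, 2.34, 1.98, 0.65, -2.63], np.float64(5.49))]
pre 30 1 [([1.38, 0.69, -1.14, 2.49, 2.06, 0.47, -0.06], np.float64(0.0)), ([1.24, 0.57, -0.85, 2.51, 2.52, 0.31, -0.5], np.float64(0.0))]
pre 30 -1 [([1.24, 0.57, -0.85, 2.51, 2.53, 0.31, 2.63], np.float64(0.0)), ([1.21, 0.51, -0.79, 2.38, 1.5, 0.11, -2.63], np.float64(2.14))]
pre 40 1 [([1.49, 0.87, -1.29, 2.56, 2.29, 0.65, -0.18], np.float64(0.87)), ([1.49, 0.87, -1.29, 2.56, 2.29, 0.65, -0.18], np.float64(0.87))]
pre 40 -1 [([1.41, 0.72, -1.04, 2.56, 2.64, 0.48, 2.63], np.float64(1.2)), ([1.58, 0.81, -1.29, 2.39, 1.67, 0.38, -2.
[... 450 characters left out ...]
read 40 -1 [([-0.05, 0.2, -0.15, 2.35, 3.74, 0.11, 1.03], np.float64(0.0)), ([0.22, 0.21, -0.58, 2.24, 1.06, 0.11, -2.63], np.float64(0.85))]
seat 30 1 [([0.1, 0.49, -0.5, 2.35, 2.28, 0.27, -0.69], np.float64(0.0)), ([0.52, 0.81, -1.27, 2.31, 1.78, 0.8, -0.13], np.float64(0.0))]
seat 30 -1 [([0.14, 0.5, -0.56, 2.34, 2.19, 0.3, 2.54], np.float64(0.0)), ([-0.04, 0.45, -0.3, 2.22, 1.07, 0.11, -2.63], np.float64(1.83))]
seat 40 1 [([0.16, 0.57, -0.55, 2.48, 2.75, 0.59, -1.11], np.float64(0.0)), ([0.51, 0.87, -1.26, 2.45, 2.15, 0.94, -0.45], np.float64(0.0))]
seat 40 -1 [([0.19, 0.58, -0.62, 2.48, 2.68, 0.6, 2.09], np.float64(0.0)), ([0.06, 0.45, -0.4, 2.22, 1.11, 0.11, -2.63], np.float64(5.11))]
```

```bash
cat > sim.py <<'E'
from ik import *
def run(q,p,m,segs,show=4):
    # DLS servo: segs (n,dpos mm,turn)
    q=np.array(q,float);p=np.array(p,float)
    for n,d,t in segs:
        for i in range(n):
            P,r=fk(q,X,S)
            tp=P+np.array(d);tr=R.from_euler('z',t)*r
            q,e=ik(tp,tr.as_matrix(),q,reg=.3)
        P,r=fk(q,X,S);z=r.as_matrix()
        print(np.round(P),"j",np.round(q,2),"lean",round(np.degrees(np.arccos(-z[2,2])),1),"az",round(np.degrees(np.arctan2(z[1,2],z[0,2])),1),"yz",round(z[2,1],3))
    return q
E
timeout 150 python3 - <<'E'
from sim import *
q=[2.11,.15,-1.28,1.92,-.49,.71,2.56]
print("A direct down");run(q,0,0,[(6,[10,10,-35],0),(6,[5,5,-30],0)])
print("B to left first");run(q,0,0,[(6,[10,35,0],0),(6,[0,38,0],0),(6,[0,0,-35],0),(4,[0,0,-20],0)])
print("C turn+");run(q,0,0,[(6,[10,30,0],.08),(6,[0,10,-35],0),(4,[0,0,-35],0)])
print("D turn-");run(q,0,0,[(6,[0,0,0],-.08),(6,[0,10,-35],0),(4,[0,0,-35],0)])
E
```

```text
A direct down
[ 479. -356.  287.] j [ 1.53  0.39 -0.95  2.24 -0.55  0.11  2.63] lean 38.7 az -9.5 yz 0.009
[ 511. -334.  121.] j [ 1.13  0.64 -0.57  2.17 -0.5   0.11  2.63] lean 28.0 az 8.2 yz 0.129
B to left first
[ 482. -207.  495.] j [ 1.7  -0.25 -0.95  2.08 -0.83  0.8   2.57] lean 37.9 az -9.6 yz 0.015
[482.  21. 495.] j [ 0.9  -0.35 -0.8   2.13 -0.38  0.62  1.67] lean 37.8 az -9.5 yz 0.016
[482.  21. 285.] j [ 0.68  0.22 -1.25  2.54  1.69  0.56 -0.65] lean 37.5 az -9.4 yz 0.016
[489.  22. 211.] j [ 0.53  0.56 -1.29  2.56  1.73  0.92 -0.75] lean 33.1 az -12.2 yz -0.007
C turn+
[ 487. -240.  495.] j [ 1.83  0.15 -1.29  1.89 -0.45  0.91  2.63] lean 34.9 az 20.4 yz 0.051
[ 487. -180.  285.] j [ 1.45  0.39 -1.12  2.27 -0.36  0.29  2.6 ] lean 34.9 az 20.4 yz 0.051
[ 488. -184.  151.] j [ 1.2   0.63 -0.85  2.31 -0.25  0.11  2.63] lean 31.8 az 29.4 yz 0.116
D turn-
[ 419. -415.  495.] j [ 2.22 -0.15 -1.28  2.01 -0.62  0.58  2.22] lean 39.7 az -38.0 yz 0.0
[ 419. -355.  286.] j [ 1.56  0.37 -1.29  2.46  1.91  0.49 -0.43] lean 39.5 az -37.7 yz 0.002
[ 423. -358.  148.] j [ 1.36  0.89 -1.29  2.56  2.12  1.05 -0.56] lean 37.0 az -37.7 yz 0.003
```

Call:
send_rows --pt "0 0 0" --pt "0 0 0" --pt "0 0 0" --pt "0 0 0" --pt "0 0 0" --pt "0 0 0" --pt "0 0.005 -0.02" --pt "0 0.005 -0.02" --pt "0 0.005 -0.02" --pt "0 0.005 -0.02" --pt "0 0.005 -0.02" --turn '[-0.08,-0.08,-0.08,-0.08,-0.08,-0.08,0,0,0,0,0]' --grip '[1,1,1,1,1,1,1,1,1,1,1]'

```text
clock: 13.32
position: [405.0, -369.8, 393.9]
orientation: [0.303, 0.891, -0.086, 0.325]
ft_force: [-1.1, -1.9, 0.3]
width: 93.2
finger_force: 0.0
```

```bash
python3 -c "
from h import *
st()"
```

```text
t 13.32 p [ 405.  -369.8  393.9] j [ 1.79  0.07 -1.14  2.22  0.05  0.21  1.54] 
z [ 0.528 -0.35  -0.774] y [0.597 0.801 0.044] lean 39.3 f [-1.1 -1.9  0.3] w 93.2 0.0
```

j5 is rising and the wrist flip has started. Continue down.

Call:
send_rows --pt "0 0.003 -0.015" --pt "0 0.003 -0.015" --pt "0 0.003 -0.015" --pt "0 0.003 -0.015" --pt "0 0.003 -0.015" --pt "0 0.003 -0.015" --pt "0 0.003 -0.015" --pt "0 0.003 -0.015" --turn '[0,0,0,0,0,0,0,0]' --grip '[1,1,1,1,1,1,1,1]'

```text
clock: 13.98
position: [400.2, -360.8, 328.7]
orientation: [0.307, 0.892, -0.092, 0.319]
ft_force: [0.4, 0.4, 0.0]
width: 93.1
finger_force: 0.0
```

```bash
python3 -c "
from h import *
st()
c=env.capture('wrist');cv2.imwrite('pics/w1.png',c['img'])
for t in ['funnel_shelf','shelf_grip']:
    for m in env.mark_of(c,t)[:2]:print(t,np.round(px(m)),m['conf'],[np.round(atz(c,px(m),z)) for z in (0,40)])
"
```

```text
t 13.98 p [ 400.2 -360.8  328.7] j [ 1.44  0.14 -0.88  2.34  1.35  0.12  0.2 ] 
z [ 0.513 -0.36  -0.779] y [0.606 0.795 0.032] lean 38.8 f [0.4 0.4 0. ] w 93.1 0.0
funnel_shelf [411.   6.] 0.69 [array([ 489., -296.,    0.]), array([ 469., -294.,   40.])]
funnel_shelf [414.  17.] 0.6 [array([ 503., -299.,    0.]), array([ 481., -297.,   40.])]
shelf_grip [412.  17.] 0.83 [array([ 501., -301.,    0.]), array([ 480., -298.,   40.])]
```

Call:
send_rows --pt "0.018 0.008 -0.01" --pt "0.018 0.008 -0.01" --pt "0.01 0.008 -0.02" --pt "0.01 0.008 -0.02" --pt "0.01 0.008 -0.025" --pt "0.01 0.008 -0.025" --pt "0.005 0.009 -0.025" --pt "0.005 0.009 -0.025" --turn '[0.057,0.057,0.057,0.057,0.057,0.057,0.057,0.057]' --grip '[1,1,1,1,1,1,1,1]'

```text
clock: 14.8
position: [480.9, -298.3, 170.4]
orientation: [0.104, 0.939, -0.021, 0.328]
ft_force: [-0.0, -0.4, -0.9]
width: 92.8
finger_force: 0.0
```

```bash
python3 -c "
from h import *
st()
for n in ('wrist','scene','side'):
    c=env.capture(n)
    if n=='wrist': cv2.imwrite('pics/w2.png',c['img'])
    for t in ['funnel_shelf','shelf_grip']:
        for m in env.mark_of(c,t)[:2]:print(n,t,np.round(px(m)),round(m['conf'],2),np.round(atz(c,px(m),40 if 'g' in t else 0)[:2]))
"
```

```text
t 14.8 p [ 480.9 -298.3  170.4] j [ 1.38  0.7  -1.15  2.43  2.26  0.51 -0.27] 
z [ 0.612 -0.108 -0.783] y [0.21  0.977 0.029] lean 38.4 f [-0.  -0.4 -0.9] w 92.8 0.0
wrist funnel_shelf [324.  64.] 0.91 [ 485. -295.]
wrist shelf_grip [323.  92.] 0.72 [ 481. -296.]
scene funnel_shelf [389. 198.] 0.69 [ 488. -291.]
scene shelf_grip [393. 194.] 0.88 [ 469. -285.]
side funnel_shelf [363. 189.] 0.97 [ 478. -304.]
side funnel_shelf [361. 182.] 0.3 [ 497. -357.]
side shelf_grip [363. 183.] 0.77 [ 478. -279.]
```

View pics/w2.png

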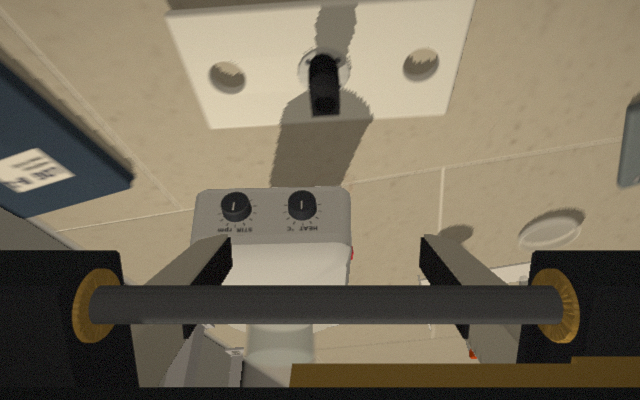

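```bash
python3 - <<'E'
from h import *
c=env.capture("wrist");print(np.round(c["position"]),np.round(R.from_quat(c["orientation"]).as_matrix(),2).tolist())
H=[atz(c,u,10)[:2] for u in((227,74),(421,62))];C=np.mean(H,0);d=H[1]-H[0];print(np.round(H,1),C,np.linalg.norm(d),np.degrees(np.arctan2(d[1],d[0])))
a=np.arctan2(d[1],d[0]);ax=np.array([np.cos(a-np.pi/2),np.sin(a-np.pi/2)]);print("x azimuth",np.degrees(a-np.pi/2))
for x,z in((0,10),(0,26),(0,50),(-25,26),(-25,50),(25,26),(25,50)):
    print(x,z,np.round(proj(c,[*(C+x*ax),z])))
E
```

```text
[ 335. -269.  255.] [[0.21, 0.59, 0.78], [0.98, -0.15, -0.15], [0.03, 0.79, -0.61]]
[[ 472.8 -368.5]
 [ 496.4 -223.6]] [ 484.61868268 -296.04129336] 146.8768599210972 80.75875695734199
x azimuth -9.241243042658008
0 10 [323.  68.]
0 26 [324.  80.]
0 50 [325. 101.]
-25 26 [322.  48.]
-25 50 [323.  68.]
25 26 [326. 108.]
25 50 [327. 129.]
```

Call:
send_rows --pt "0.001 0.0005 -0.028" --pt "0.001 0.0005 -0.028" --pt "0.001 0.0005 -0.028" --pt "0.001 0.0005 -0.028" --pt "0.0005 0 -0.0135" --pt "0 0 0" --turn '[0.0125,0.0125,0.0125,0.0125,0,0]' --grip '[1,1,1,1,0.8,0.6]'

```text
clock: 15.8
position: [485.3, -295.5, 43.7]
orientation: [0.082, 0.941, -0.011, 0.329]
ft_force: [0.3, 0.4, 0.5]
width: 84.0
finger_force: 0.0
```

```bash
python3 -c "
from h import *
st()"
```

```text
t 15.8 p [ 485.3 -295.5   43.7] j [ 1.3   1.04 -1.08  2.47  2.5   0.8  -0.29] 
z [ 0.617 -0.075 -0.783] y [0.163 0.986 0.033] lean 38.4 f [0.3 0.4 0.5] w 84.0 0.0
```

Call:
send_rows --pt "0 0 -0.012" --pt "0 0 0" --pt "0 0 0" --pt "0 0 0" --pt "0 0 0" --pt "0 0 0" --pt "0 0 0" --pt "0 0 0" --pt "0 0 0" --turn '[0,0,0,0,0,0,0,0,0]' --grip '[0.5,0.3,0.15,0.1,0.1,0.1,0.1,0.1,0.1]' --squeeze 40

```text
clock: 16.55
position: [485.9, -295.7, 34.3]
orientation: [0.082, 0.94, -0.012, 0.33]
ft_force: [-0.3, -0.1, -0.1]
width: 24.0
finger_force: 0.0
```

```bash
python3 -c "
from h import *
st()"
```

```text
t 16.55 p [ 485.9 -295.7   34.3] j [ 1.3   1.07 -1.07  2.48  2.52  0.83 -0.29] 
z [ 0.619 -0.077 -0.781] y [0.161 0.986 0.031] lean 38.6 f [-0.3 -0.1 -0.1] w 24.0 0.0
```

Call:
send_rows --pt "0 0 -0.002" --pt "0 0 0" --pt "0 0 0" --pt "0 0 0" --turn '[0,0,0,0]' --grip '[0.1,0.05,0,0]'

```text
clock: 16.88
position: [486.0, -296.6, 33.4]
orientation: [0.081, 0.94, -0.014, 0.331]
ft_force: [-8.9, -3.4, 16.9]
width: 20.1
finger_force: 39.9
```

Call:
send_rows --pt "0 0 0.01" --pt "0 0 0.02" --pt "0 0 0.02" --turn '[0,0,0]' --grip '[0,0,0]'

```text
clock: 17.13
position: [484.9, -295.0, 81.1]
orientation: [0.082, 0.941, -0.011, 0.329]
ft_force: [-0.6, -0.6, -4.3]
width: 19.8
finger_force: 39.7
```

```bash
python3 -c "
from h import *
st()"
```

```text
t 17.13 p [ 484.9 -295.    81.1] j [ 1.32  0.95 -1.11  2.47  2.44  0.72 -0.28] 
z [ 0.617 -0.074 -0.783] y [0.162 0.986 0.034] lean 38.4 f [-0.6 -0.6 -4.3] w 19.8 39.7
```

```bash
python3 - <<'E'
from h import *
cs=[env.capture("scene"),env.capture("side")]
for t,z in(("rod_tip",280),("collar_top",135),("stand",0),("beaker",12),("flask",12)):
    r=[]
    for c in cs:
        ms=env.mark_of(c,t)
        if ms: m=ms[0];r.append(ray(c,px(m)));print(t,c["img"].shape[1],np.round(px(m),1),round(m["conf"],2),np.round(atz(c,px(m),z)[:2],1))
    if len(r)==2: print("  tri",np.round(tri(r),1))
for i,(c,(u0,u1,v0,v1)) in enumerate(zip(cs,((265,315,160,250),(275,325,150,275)))):
    cv2.imwrite(f"pics/st{i}.png",c["img"])
a=[cv2.resize(c["img"][v0:v1,u0:u1],(400,600) if 0 else None,fx=5,fy=5,interpolation=2) for c,(u0,u1,v0,v1) in zip(cs,((250,320,165,265),(270,340,160,260)))]
cv2.imwrite("pics/stz.png",np.hstack(a))
E
```

```text
rod_tip 640 [283.5 174.7] 0.81 [613.8 109.9]
rod_tip 640 [298.3 171.1] 0.68 [600.6 113. ]
  tri [601.5 117.9 286.7]
collar_top 640 [292.2 237.5] 0.7 [502.7 179.9]
collar_top 640 [303.7 213. ] 0.75 [590.  104.1]
  tri [541.9 165.7 148.1]
stand 640 [290.3 238. ] 0.91 [597.2 116.2]
stand 640 [300.2 248.2] 0.64 [603.2 105.7]
  tri [597.1 117.1   6.4]
beaker 640 [280.7 245.7] 0.71 [585.7 168.4]
beaker 640 [296.  260.7] 0.93 [592.7 179.7]
  tri [599.6 158.9  -7.3]
flask 640 [300.7 219. ] 0.65 [631.6  36.3]
flask 640 [300.9 230.2] 0.45 [624.5  29.8]
  tri [620.3  45.2  25.2]
```

View pics/stz.png

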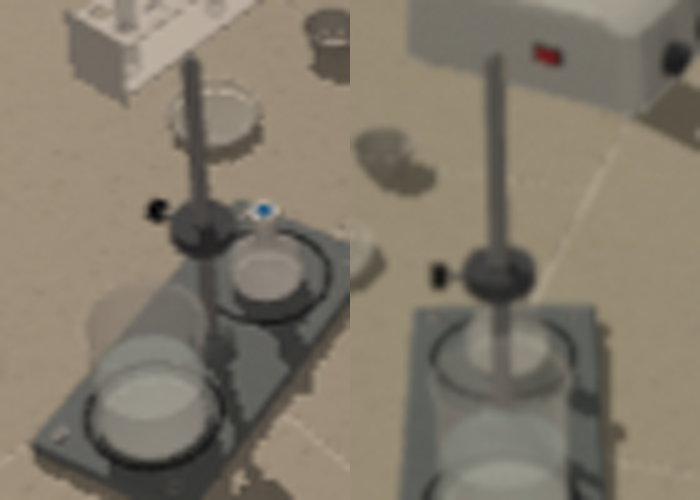

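```bash
python3 - <<'E'
from h import *
cs=[env.capture("scene"),env.capture("side")]
pts={"tip":(280,(288.2,176),(299,171.2)),"mid":(135,(290.6,209),(299.8,213))}
for k,(z,u,v) in pts.items(): print(k,np.round(atz(cs[0],u,z)[:2],1),np.round(atz(cs[1],v,z)[:2],1),np.round(tri([ray(cs[0],u),ray(cs[1],v)]),1))
# rod centre columns by darkness centroid, per row, subpixel
def cols(c,rows,u0,u1):
    g=cv2.cvtColor(c["img"],6).astype(float);o=[]
    for r in rows:
        l=g[r,u0:u1];w=np.clip(np.median(l)-15-l,0,None);o.append((w*np.arange(u0,u1)).sum()/max(w.sum(),1e-6))
    return o
r0=list(range(180,201,3));r1=list(range(176,206,4))
a=cols(cs[0],r0,280,298);b=cols(cs[1],r1,292,308);print(np.round(a,1),np.round(b,1))
# lsq: vertical line at (X,Y)
from scipy.optimize import least_squares
def f(p):
    o=[]
    for c,rs,us in((cs[0],r0,a),(cs[1],r1,b)):
        P=np.array([proj(c,[p[0],p[1],z]) for z in(160,270)]);
        for r,u in zip(rs,us):
            t=(r-P[0,1])/(P[1,1]-P[0,1]);o.append(P[0,0]+t*(P[1,0]-P[0,0])-u)
    return o
s=least_squares(f,[600,110],loss='soft_l1');print(s.x,np.round(s.fun,1))
for nm,z,l in(("tip",280,0),):
    print([np.round(proj(c,[*s.x,280]),1) for c in cs],[np.round(proj(c,[*s.x,135]),1) for c in cs])
E
```

```text
tip [599.2 103.5] [598.5 113.2] [603.7  99.7 273.3]
mid [599.8 103.3] [601.2 107.2] [603.5 100.5 130.2]
[287.7 287.8 288.2 288.5 288.    0.  289.2] [298.7 298.6 298.7 298.8 298.9 298.8 299.1 299.2]
[603.28292792 104.34799913] [-3.000e-01 -1.000e-01 -3.000e-01 -3.000e-01  4.000e-01  2.886e+02
 -3.000e-01 -2.000e-01 -0.000e+00  0.000e+00 -0.000e+00  0.000e+00
  2.000e-01  0.000e+00  0.000e+00]
[array([287.1, 175.5]), array([298.3, 169.5])] [array([289.7, 208.6]), array([299.4, 212.4])]
```

Call:
send_rows --pt "0 0 0.03" --pt "0 0 0.035" --pt "0 0 0.035" --pt "0 0 0.035" --pt "0 0 0.035" --pt "0.005 0.025 0.01" --pt "0.005 0.03 0.01" --pt "0.005 0.033 0.01" --pt "0.005 0.033 0.01" --pt "0.005 0.033 0.01" --pt "0.005 0.033 0.01" --turn '[0,0,0,0,0,0.036,0.036,0.036,0.036,0.036,0.036]' --grip '[0,0,0,0,0,0,0,0,0,0,0]' --squeeze 50

```text
clock: 18.75
position: [515.1, -106.6, 312.1]
orientation: [-0.022, 0.944, 0.023, 0.329]
ft_force: [1.2, 0.4, -4.3]
width: 19.7
finger_force: 49.7
```

```bash
python3 -c "
from h import *
st()"
```

```text
t 18.75 p [ 515.1 -106.6  312.1] j [ 1.26  0.27 -1.22  2.36  1.37  0.11  0.42] 
z [ 0.62   0.058 -0.782] y [-0.057  0.998  0.03 ] lean 38.5 f [ 1.2  0.4 -4.3] w 19.7 49.7
```

Call:
send_rows --pt "0.007 0.033 0.005" --pt "0.007 0.033 0.005" --pt "0.007 0.033 0.005" --pt "0.007 0.033 0.005" --pt "0.007 0.033 0.005" --pt "0.007 0.033 0.005" --pt "0 0 0" --turn '[0.036,0.036,0.036,0.036,0.036,0.036,0]' --grip '[0,0,0,0,0,0,0]'

```text
clock: 19.33
position: [558.3, 97.0, 344.4]
orientation: [-0.127, 0.935, 0.062, 0.327]
ft_force: [0.7, 0.0, -4.0]
width: 19.8
finger_force: 49.8
```

```bash
python3 - <<'E'
from h import *
s=st()
c=env.capture("wrist");cv2.imwrite("pics/w3.png",c["img"])
for t in("rod_tip","collar_top","funnel_shelf","shelf_grip"):
    for m in env.mark_of(c,t)[:2]:print(t,np.round(px(m)),round(m["conf"],2))
print(np.round(proj(c,[602,105,280])))
E
```

```text
t 19.33 p [558.3  97.  344.4] j [ 0.83  0.27 -1.26  2.26  1.22  0.27  0.4 ] 
z [ 0.595  0.198 -0.779] y [-0.278  0.96   0.032] lean 38.8 f [ 0.7  0.  -4. ] w 19.8 49.8
collar_top [311.  82.] 0.97
funnel_shelf [324. 206.] 0.75
shelf_grip [324. 266.] 0.67
[316. 206.]
```

View pics/w3.png

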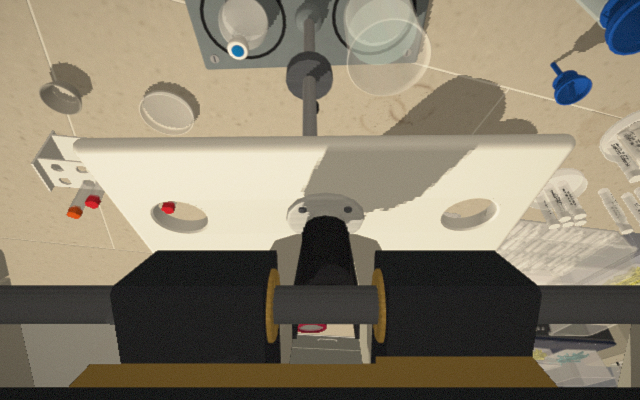

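```bash
python3 - <<'E'
from h import *
c=env.capture("wrist");s=env.observe()
H=[atz(c,u,321)[:2] for u in((180,216),(470,214))];C=np.mean(H,0);d=H[1]-H[0];a=np.arctan2(d[1],d[0])
print("holes",np.round(H,1),"C",np.round(C,1),np.linalg.norm(d),"xaz",np.degrees(a)-90,"C-TCP",np.round(C-s["position"][:2],1))
# hub ring centre
print("ring",np.round(atz(c,(326,214),324)[:2],1))
for z in(135,200,250):print(z,np.round(proj(c,[602,105,z]),1))
g=cv2.cvtColor(c["img"],6).astype(int)
for r in(20,25,35,50,75,105,115,125):print(r,g[r,292:326].tolist())
E
```

```text
holes [[566.9  18.5]
 [533.2 157. ]] C [550.1  87.8] 142.47145235250323 xaz 13.698238023892486 C-TCP [-7.3 -0.3]
ring [545.5  85.6]
135 [323.4  86.8]
200 [325.6 133.9]
250 [327.7 179.8]
20 [33, 53, 100, 122, 120, 121, 113, 122, 119, 122, 119, 115, 102, 90, 100, 110, 113, 109, 112, 110, 108, 108, 111, 109, 105, 106, 102, 88, 84, 84, 80, 80, 80, 81]
25 [37, 26, 46, 94, 118, 122, 121, 119, 120, 118, 118, 117, 109, 120, 126, 129, 124, 127, 125, 122, 126, 120, 120, 106, 98, 91, 87, 89, 84, 77, 73, 76, 73, 75]
35 [24, 34, 72, 119, 122, 119, 119, 121, 124, 121, 118, 123, 122, 122, 120, 126, 133, 132, 136, 139, 131, 100, 89, 93, 91, 96, 94, 91, 96, 88, 86, 91, 109, 104]
50 [124, 126, 123, 126, 126, 125, 123, 124, 123, 126, 124, 123, 122, 125, 120, 119, 120, 119, 120, 123, 118, 108, 97, 90, 99, 96, 97, 97, 93, 95, 90, 91, 101, 123]
75 [182, 182, 182, 184, 171, 103, 60, 57, 69, 86, 85, 90, 89, 85, 84, 87, 89, 86, 86, 88, 85, 86, 86, 87, 82, 85, 83, 83, 88, 88, 83, 85, 55, 53]
105 [182, 182, 182, 185, 182, 185, 179, 181, 180, 182, 172, 175, 175, 178, 178, 186, 182, 174, 153, 119, 96, 105, 105, 96, 97, 97, 98, 100, 101, 98, 95, 95, 93, 94]
115 [182, 184, 185, 186, 183, 185, 182, 183, 183, 182, 183, 184, 181, 184, 185, 183, 182, 182, 187, 185, 179, 138, 111, 97, 99, 94, 99, 100, 105, 97, 98, 98, 97, 95]
125 [184, 185, 183, 182, 181, 184, 185, 183, 184, 183, 181, 184, 186, 182, 179, 185, 182, 186, 184, 182, 184, 179, 129, 98, 96, 95, 98, 102, 100, 103, 97, 97, 98, 93]
```

```bash
python3 - <<'E'
from h import *
st();c=env.capture("wrist");cv2.imwrite("pics/w4.png",c["img"])
g=cv2.cvtColor(c["img"],6).astype(int)
for r in(95,105,115,125):
    l=g[r,300:345];k=np.where(l<140)[0]+300;print(r,k.min(),k.max())
for t in("collar_top","funnel_shelf","shelf_grip","stand","beaker","flask"):
    for m in env.mark_of(c,t)[:1]:print(t,np.round(px(m),1),round(m["conf"],2),np.round(atz(c,px(m),{"collar_top":135,"stand":0,"beaker":12,"flask":12}.get(t,311))[:2],1))
E
```

```text
t 19.63 p [557.4  88.  341.5] j [ 0.84  0.27 -1.25  2.26  1.22  0.27  0.4 ] 
z [ 0.594  0.188 -0.782] y [-0.265  0.964  0.03 ] lean 38.5 f [-0.7 -0.2 -4. ] w 19.8 49.8
95 300 340
105 312 327
115 314 329
125 315 328
collar_top [318.8  86.8] 0.9 [603.4 100.7]
funnel_shelf [325.5 201.9] 0.6 [552.9  87.6]
shelf_grip [324.5 263.6] 0.88 [617.2 104.7]
stand [316.9  17.3] 0.68 [602.7 101. ]
beaker [385.1  18.5] 0.57 [579.1 174.7]
flask [257.9  26.7] 0.86 [624.6  36.7]
```

View pics/w4.png

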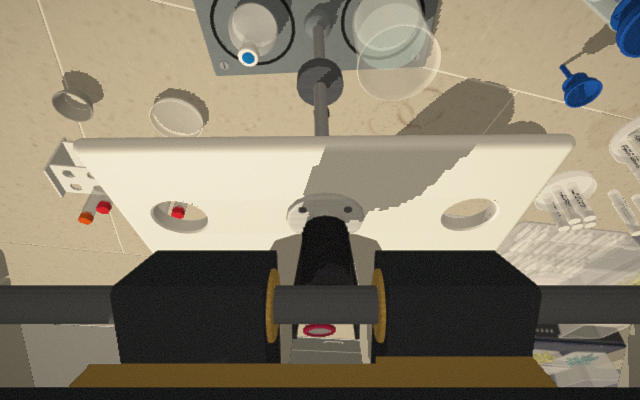

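```bash
python3 - <<'E'
from h import *
c=env.capture("wrist");s=env.observe()
for zp in(316,318,320):
    H=[atz(c,u,zp)[:2] for u in((179.5,216),(469,214))];C=np.mean(H,0);d=H[1]-H[0]
    print(zp,"C",np.round(C,1),np.linalg.norm(d),"xaz",np.degrees(np.arctan2(d[1],d[0]))-90,"C-TCP",np.round(C-s["position"][:2],1))
for xy in((602,105),(603,101),(603,103)):print(xy,[np.round(proj(c,[*xy,z]),1) for z in(0,135,165,190)])
R0=np.c_[pxs:=[1]] if 0 else 0
E
```

```text
316 C [558.6  90.6] 150.2267979863567 xaz 13.655464001470676 C-TCP [0.6 1.5]
318 C [555.9  89.8] 147.44178272369328 xaz 13.655464001470719 C-TCP [-2.   0.7]
320 C [553.2  89. ] 144.65676746102986 xaz 13.655464001470676 C-TCP [-4.7 -0.2]
(602, 105) [array([319.5,  16.3]), array([322.5,  85.1]), array([323.5, 105.4]), array([324.3, 124.1])]
(603, 101) [array([315.9,  16.2]), array([318.1,  85.1]), array([318.8, 105.4]), array([319.4, 124.1])]
(603, 103) [array([317.6,  16.7]), array([320.2,  85.6]), array([321. , 105.8]), array([321.7, 124.6])]
```

Call:
send_rows --pt "0.012 0.004 0" --pt "0.016 0.005 0" --pt "0.012 0.003 0" --pt "0.0075 0.002 0" --pt "0 0 -0.01" --pt "0 0 -0.008" --pt "0 0 0" --pt "0 0 0" --turn '[0,0,0,0,0,0,0,0]' --grip '[0,0,0,0,0,0,0,0]'

```text
clock: 20.7
position: [605.0, 103.6, 323.8]
orientation: [-0.122, 0.936, 0.059, 0.325]
ft_force: [-0.4, 0.7, -4.0]
width: 19.7
finger_force: 49.8
```

```bash
python3 - <<'E'
from h import *
st()
cs=[env.capture("scene"),env.capture("side")]
a=[cv2.resize(c["img"][v0:v0+80,u0:u0+80],None,fx=5,fy=5,interpolation=2) for c,(u0,v0) in zip(cs,((250,140),(260,130)))]
cv2.imwrite("pics/th.png",np.hstack(a))
w=env.capture("wrist");cv2.imwrite("pics/w5.png",w["img"])
E
```

```text
t 20.7 p [605.  103.6 323.8] j [ 0.66  0.36 -1.13  2.21  1.38  0.34  0.25] 
z [ 0.593  0.19  -0.782] y [-0.267  0.963  0.031] lean 38.5 f [-0.4  0.7 -4. ] w 19.7 49.8
```

View pics/th.png

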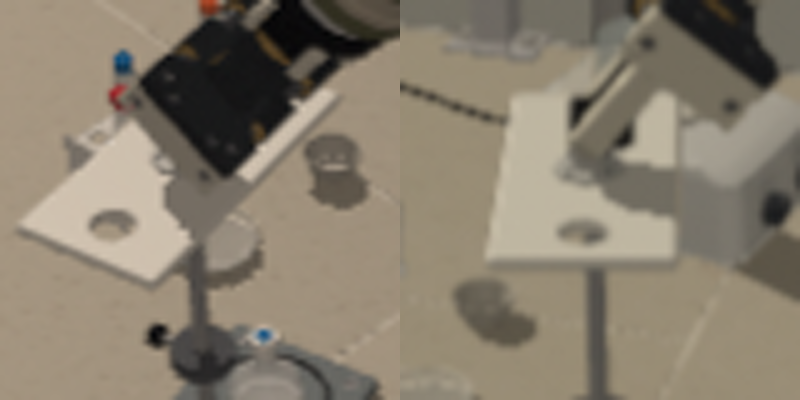

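Call:
send_rows --pt "0 -0.001 -0.008" --pt "0 0 -0.004" --pt "0 0 -0.004" --pt "0 0 -0.002" --pt "0 0 0" --turn '[0,0,0,0,0]' --grip '[0,0,0,0,0]'

```text
clock: 21.27
position: [605.3, 102.1, 306.1]
orientation: [-0.122, 0.936, 0.059, 0.325]
ft_force: [0.1, -1.4, -4.5]
width: 19.9
finger_force: 49.8
```

Call:
send_rows --pt "0 0 -0.004" --pt "0 0 -0.004" --pt "0 0 -0.004" --pt "0 0 0" --turn '[0,0,0,0]' --grip '[0,0,0,0]'

```text
clock: 21.6
position: [605.2, 102.1, 293.8]
orientation: [-0.122, 0.936, 0.059, 0.325]
ft_force: [0.6, -0.1, -5.2]
width: 19.5
finger_force: 49.8
```

Call:
send_rows --pt "0 0 -0.006" --pt "0 0 -0.006" --pt "0 0 -0.006" --pt "0 0 -0.006" --pt "0 0 0" --turn '[0,0,0,0,0]' --grip '[0,0,0,0,0]'

```text
clock: 22.02
position: [604.1, 101.5, 268.7]
orientation: [-0.121, 0.936, 0.059, 0.324]
ft_force: [-6.9, -5.0, -4.6]
width: 19.4
finger_force: 49.9
```

Call:
send_rows --pt "-0.0012 -0.0008 0" --pt "0 0 -0.005" --pt "0 0 -0.005" --pt "0 0 -0.005" --pt "0 0 0" --turn '[0,0,0,0,0]' --grip '[0,0,0,0,0]'

```text
clock: 22.43
position: [603.4, 101.4, 254.3]
orientation: [-0.122, 0.936, 0.059, 0.324]
ft_force: [-2.9, -1.7, -6.2]
width: 19.7
finger_force: 49.9
```

Call:
send_rows --pt "-0.0005 -0.0003 -0.006" --pt "0 0 -0.006" --pt "0 0 -0.006" --pt "0 0 -0.006" --pt "0 0 -0.006" --pt "0 0 0" --turn '[0,0,0,0,0,0]' --grip '[0,0,0,0,0,0]'

```text
clock: 22.93
position: [603.4, 101.3, 224.4]
orientation: [-0.122, 0.936, 0.059, 0.325]
ft_force: [-2.8, -2.4, -6.2]
width: 19.6
finger_force: 49.9
```

```bash
python3 -c "
from h import *
st()"
```

```text
t 22.93 p [603.4 101.3 224.4] j [ 0.58  0.59 -1.16  2.33  1.95  0.57 -0.27] 
z [ 0.593  0.19  -0.782] y [-0.266  0.963  0.032] lean 38.5 f [-2.8 -2.4 -6.2] w 19.6 49.9
```

Call:
send_rows --pt "-0.0004 -0.0003 -0.008" --pt "0 0 -0.008" --pt "0 0 -0.008" --pt "0 0 -0.008" --pt "0 0 -0.008" --pt "0 0 -0.006" --pt "0 0 0" --turn '[0,0,0,0,0,0,0]' --grip '[0,0,0,0,0,0,0]'

```text
clock: 23.52
position: [603.4, 101.3, 177.7]
orientation: [-0.122, 0.936, 0.06, 0.324]
ft_force: [0.1, 1.1, -6.3]
width: 19.4
finger_force: 49.9
```

Lower in 2 mm steps until the force shows the collar.

Call:
send_rows --pt "0 0 -0.003" --pt "0 0 -0.002" --pt "0 0 -0.002" --pt "0 0 0" --turn '[0,0,0,0]' --grip '[0,0,0,0]'

```text
clock: 23.85
position: [603.4, 101.2, 172.0]
orientation: [-0.122, 0.936, 0.059, 0.325]
ft_force: [0.2, 1.0, -5.9]
width: 19.6
finger_force: 49.9
```

Call:
send_rows --pt "0 0 -0.002" --pt "0 0 -0.001" --pt "0 0 0" --turn '[0,0,0]' --grip '[0,0,0]'

```text
clock: 24.1
position: [603.5, 101.2, 169.2]
orientation: [-0.122, 0.936, 0.059, 0.325]
ft_force: [-1.3, 1.4, -3.0]
width: 19.8
finger_force: 49.9
```

Call:
send_rows --pt "0 0 -0.001" --pt "0 0 -0.0005" --pt "0 0 0" --turn '[0,0,0]' --grip '[0,0,0]'

```text
clock: 24.35
position: [603.5, 101.3, 168.6]
orientation: [-0.122, 0.936, 0.059, 0.326]
ft_force: [-7.0, -1.8, 9.7]
width: 19.6
finger_force: 49.9
```

Call:
send_rows --pt "0 0 0" --pt "0 0 0" --pt "0 0 0" --turn '[0,0,0]' --grip '[0,0,0]' --squeeze 5

```text
clock: 24.6
position: [603.5, 101.4, 168.6]
orientation: [-0.122, 0.936, 0.059, 0.326]
ft_force: [-5.4, 1.0, 6.2]
width: 19.9
finger_force: 5.0
```

Call:
send_rows --pt "0 0 0" --pt "0 0 0" --pt "0 0 0" --pt "0 0 0" --pt "0 0 0" --turn '[0,0,0,0,0]' --grip '[0.25,0.3,0.4,0.5,0.5]'

```text
clock: 25.02
position: [603.6, 100.9, 167.7]
orientation: [-0.122, 0.936, 0.059, 0.325]
ft_force: [0.8, -0.3, 0.2]
width: 43.2
finger_force: 0.0
```

```bash
python3 -c "
from h import *
st()
for n in ('scene','side'):
    c=env.capture(n)
    for t in ['funnel','funnel_beaker']:
        for m in env.mark_of(c,t)[:3]:print(n,t,np.round(px(m),1),round(m['conf'],2),np.round(atz(c,px(m),11.5 if t=='funnel' else 0)[:2]))
    k=env.cut_out(c,'funnel')
    for m in k[:3]:
        r=np.array(m['rect'])*[640,400,640,400];print(np.round(r),round(m['conf'],2))
"
```

```text
t 25.02 p [603.6 100.9 167.7] j [ 0.54  0.74 -1.16  2.38  2.11  0.73 -0.39] 
z [ 0.595  0.189 -0.781] y [-0.266  0.964  0.031] lean 38.6 f [ 0.8 -0.3  0.2] w 43.2 0.0
scene funnel [215.4 291.9] 0.66 [584. 432.]
scene funnel [246.3 304.9] 0.62 [481. 389.]
scene funnel [262.4 326.9] 0.56 [391. 398.]
scene funnel_beaker [288.8 200.2] 0.71 [746.  -4.]
[205. 278. 220. 296.] 0.72
[252. 314. 269. 335.] 0.69
[231. 279. 251. 302.] 0.59
side funnel [270.1 328.6] 0.81 [575. 442.]
side funnel [310.8 323.2] 0.71 [482. 398.]
side funnel [346.9 337.7] 0.64 [385. 418.]
side funnel_beaker [310.6 329.7] 0.76 [480. 409.]
side funnel_beaker [302.2 205.2] 0.63 [ 671. -132.]
[298. 289. 322. 312.] 0.79
[260. 305. 275. 326.] 0.78
[337. 314. 352. 338.] 0.7
```

Call:
send_rows --pt "-0.012 -0.004 0.0155" --pt "-0.018 -0.006 0.0235" --pt "-0.018 -0.006 0.0235" --pt "-0.018 -0.006 0.0235" --pt "-0.018 -0.006 0.0235" --pt "-0.018 -0.006 0.0235" --pt "0 0 0.02" --pt "0 0 0.01" --turn '[0,0,0,0,0,0,0,0]' --grip '[0.5,0.5,0.5,0.5,0.6,0.8,1,1]'

```text
clock: 26.08
position: [499.1, 64.9, 318.6]
orientation: [-0.122, 0.937, 0.055, 0.323]
ft_force: [-0.0, -0.0, -0.4]
width: 68.4
finger_force: 0.0
```

```bash
timeout 100 python3 - <<'E'
from h import *
s=st()
for n in("scene","side"):
    c=env.capture(n)
    for t in("funnel_shelf","beaker"):
        for m in env.mark_of(c,t)[:1]:print(n,t,round(m["conf"],2),np.round(atz(c,px(m),135 if t!="beaker" else 12)[:2]))
from ik import *
q=s["joints"]
for az in(18,-10,-35):
    for nm,p in(("fun",(481+7*np.cos(np.radians(az)),395+7*np.sin(np.radians(az)),90)),("above",(484,392,230)),("place_hi",(590,172,300)),("place",(590,172,169))):
        qq,e=ik(np.array(p),pose(38.5,az,1),q,reg=.05);print(az,nm,np.round(qq,2),round(e,2))
E
```

```text
t 26.08 p [499.1  64.9 318.6] j [ 0.89  0.16 -1.19  2.4   1.48  0.12  0.15] 
z [ 0.591  0.181 -0.786] y [-0.264  0.964  0.024] lean 38.2 f [-0.  -0.  -0.4] w 68.4 0.0
scene funnel_shelf 0.87 [605. 106.]
scene beaker 0.9 [590. 169.]
side funnel_shelf 0.62 [593.  96.]
side beaker 0.64 [584. 180.]
18 fun [-0.34  0.95 -1.    2.38  2.07  1.21 -0.95] 0.0
18 above [-0.25  0.6  -1.07  2.31  1.74  0.94 -0.69] 0.0
18 place_hi [ 0.47  0.39 -1.16  2.3   1.67  0.45 -0.15] 0.0
18 place [ 0.36  0.8  -1.19  2.43  2.12  0.89 -0.51] 0.0
-10 fun [-0.57  0.88 -0.8   2.2   1.69  1.21 -1.21] 0.0
-10 above [-0.5   0.62 -0.9   2.14  1.42  1.15 -0.91] 0.0
-10 place_hi [ 0.13  0.41 -1.02  2.23  1.47  0.84 -0.53] 0.0
-10 place [ 0.03  0.72 -0.97  2.36  1.84  1.06 -0.92] 0.0
-35 fun [-0.71  0.86 -0.63  1.99  1.32  1.2  -1.28] 0.0
-35 above [-0.73  0.63 -0.59  1.93  1.09  1.21 -1.  ] 0.0
-35 place_hi [-0.09  0.49 -0.89  2.07  1.25  1.14 -0.75] 0.0
-35 place [-0.19  0.7  -0.78  2.18  1.5   1.13 -1.08] 0.0
```

Call:
send_rows --pt "-0.003 0.025 0" --pt "-0.003 0.035 0" --pt "-0.003 0.035 0" --pt "-0.003 0.035 0" --pt "-0.003 0.035 0" --pt "0 0.035 -0.015" --pt "0 0.035 -0.015" --pt "0 0.035 -0.015" --pt "0 0.03 -0.025" --pt "0 0.027 -0.018" --pt "0 0 0" --pt "0 0 0" --turn '[-0.057,-0.057,-0.057,-0.057,-0.057,-0.057,-0.057,-0.057,-0.057,-0.057,0,0]' --grip '[1,1,1,1,1,1,1,1,1,1,1,1]'

```text
clock: 27.38
position: [487.9, 356.3, 232.6]
orientation: [0.115, 0.939, -0.023, 0.322]
ft_force: [-0.4, -1.0, 0.5]
width: 93.3
finger_force: 0.0
```

```bash
python3 - <<'E'
from h import *
st();c=env.capture("wrist");cv2.imwrite("pics/w6.png",c["img"])
for t in("funnel","funnel_beaker"):
    for m in env.mark_of(c,t)[:3]:print(t,np.round(px(m)),round(m["conf"],2),np.round(atz(c,px(m),11.5 if t=="funnel" else 0)[:2],1))
for m in env.cut_out(c,"funnel")[:3]:
    print(np.round(np.array(m["rect"])*[640,400,640,400]),round(m["conf"],2))
E
```

```text
t 27.38 p [487.9 356.3 232.6] j [-0.33  0.62 -1.06  2.15  1.37  1.23 -0.88] 
z [ 0.6   -0.117 -0.792] y [0.231 0.972 0.032] lean 37.7 f [-0.4 -1.   0.5] w 93.3 0.0
funnel [362.  18.] 0.96 [486.2 395.9]
funnel_beaker [359.  14.] 0.88 [487.2 393.9]
[397.  97. 441. 150.] 0.75
[332.  23. 420. 116.] 0.58
```

View pics/w6.png

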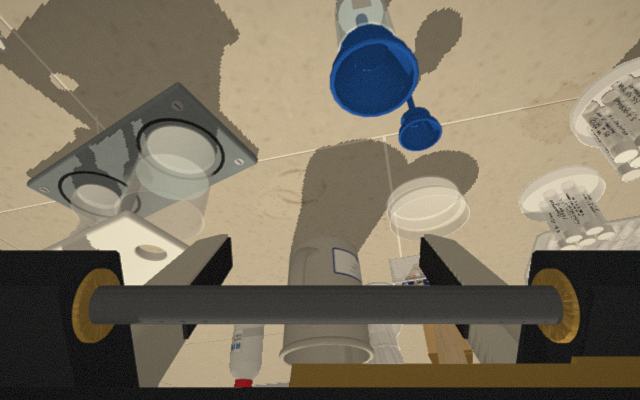

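```bash
python3 - <<'E'
from h import *
c=env.capture("wrist");im=c["img"].astype(int)
b=((im[:,:,0]>im[:,:,2]+40)).astype(np.uint8)
k,l,s,ce=cv2.connectedComponentsWithStats(b)
for i in range(1,k):
    if s[i,4]>300:print(s[i],ce[i])
i=1+np.argmax(s[1:,4]);m=(l==i)
# rim top outline: fit centre so that projected 58 mm circle z=103.5 matches lower/side boundary
from scipy.optimize import minimize
t=np.linspace(0,2*np.pi,72)
def circ(x,y,z,r):return np.array([proj(c,[x+r*np.cos(a),y+r*np.sin(a),z]) for a in t])
def cost(p):
    M=np.zeros(m.shape,np.uint8)
    for z in(103.5,93.5): cv2.fillPoly(M,[np.int32(np.round(circ(p[0],p[1],z,29)*16))],1,shift=4)
    top=c_row;return (M[top:]!=m[top:]).sum()
u=circ(486,395,103.5,29);print("pred rim bbox",u.min(0),u.max(0))
c_row=70
g=min(((cost((x,y)),x,y) for x in np.arange(474,498,1.) for y in np.arange(386,404,1.)));print(g)
print(np.round(atz(c,(375,77),103.5)[:2],1))
E
```

```text
[ 336   16  111  129 7788] [387.87609142  74.94157678]
pred rim bbox [337.43735926  29.55532121] [424.30334748 108.2643214 ]
(np.int64(1536), np.float64(486.0), np.float64(395.0))
[488.3 391. ]
```

Call:
send_rows --pt "0.002 0.019 0" --pt "0.002 0.019 0" --pt "0 0 -0.03" --pt "0 0 -0.03" --pt "0 0 0" --pt "0 0 0" --turn '[0,0,0,0,0,0]' --grip '[1,1,1,1,1,1]'

```text
clock: 28.13
position: [493.7, 389.3, 175.8]
orientation: [0.118, 0.939, -0.025, 0.323]
ft_force: [-0.1, 0.0, 0.1]
width: 93.0
finger_force: 0.0
```

```bash
python3 - <<'E'
from h import *
s=st();c=env.capture("wrist");im=c["img"].astype(int)
for t in("funnel","funnel_beaker"):
    for m in env.mark_of(c,t)[:2]:print(t,np.round(px(m)),round(m["conf"],2),np.round(atz(c,px(m),11.5 if t=="funnel" else 0)[:2],1))
b=((im[:,:,0]>im[:,:,2]+40)).astype(np.uint8);k,l,st_,ce=cv2.connectedComponentsWithStats(b)
i=1+np.argmax(st_[1:,4]);print(st_[i]);t=np.linspace(0,6.28,60)
for y in(393,395,397):
    u=np.array([proj(c,[486+29*np.cos(a),y+29*np.sin(a),z]) for a in t for z in (93.5,103.5)]);print(y,np.round(u.min(0)),np.round(u.max(0)))
E
```

```text
t 28.13 p [493.7 389.3 175.8] j [-0.43  0.74 -0.99  2.13  1.45  1.27 -0.98] 
z [ 0.601 -0.122 -0.79 ] y [0.237 0.971 0.03 ] lean 37.8 f [-0.1  0.   0.1] w 93.0 0.0
funnel [385. 133.] 0.83 [571.3 431.1]
funnel_beaker [325.  49.] 0.74 [486.6 396.1]
[ 276   72  104  104 7914]
393 [274.  87.] [375. 175.]
395 [277.  87.] [378. 175.]
397 [281.  86.] [382. 174.]
```

Call:
send_rows --pt "-0.001 0.0045 -0.02" --pt "0 0 -0.025" --pt "0 0 -0.025" --pt "0 0 -0.015" --pt "0 0 0" --pt "0 0 0" --turn '[0,0,0,0,0,0]' --grip '[1,1,1,1,0.85,0.75]'

```text
clock: 28.78
position: [492.4, 395.5, 91.8]
orientation: [0.118, 0.939, -0.023, 0.323]
ft_force: [-0.7, -0.2, 0.2]
width: 83.8
finger_force: 0.0
```

```bash
python3 - <<'E'
from h import *
st();c=env.capture("wrist");cv2.imwrite("pics/w7.png",c["img"])
E
```

```text
t 28.78 p [492.4 395.5  91.8] j [-0.49  0.88 -0.92  2.16  1.59  1.29 -1.14] 
z [ 0.602 -0.12  -0.79 ] y [0.236 0.971 0.032] lean 37.8 f [-0.7 -0.2  0.2] w 83.8 0.0
```

View pics/w7.png

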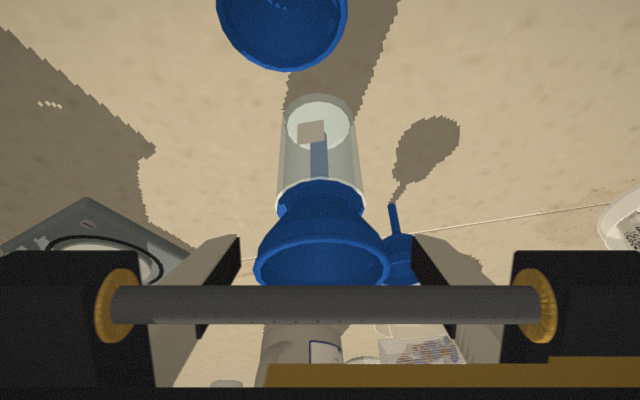

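Call:
send_rows --pt "0 0 -0.002" --pt "0 0 0" --pt "0 0 0" --pt "0 0 0" --pt "0 0 0" --turn '[0,0,0,0,0]' --grip '[0.65,0.55,0.5,0.5,0.5]' --squeeze 12

```text
clock: 29.25
position: [492.6, 395.3, 89.7]
orientation: [0.118, 0.938, -0.023, 0.324]
ft_force: [-0.7, -1.0, 5.6]
width: 57.8
finger_force: 12.0
```

Call:
send_rows --pt "0 0 0.005" --pt "0 0 0.01" --pt "0 0 0.015" --pt "0 0 0" --turn '[0,0,0,0]' --grip '[0.5,0.5,0.5,0.5]'

```text
clock: 29.58
position: [492.3, 396.3, 121.5]
orientation: [0.118, 0.938, -0.022, 0.324]
ft_force: [0.5, -0.5, -1.4]
width: 57.7
finger_force: 12.0
```

```bash
python3 - <<'E'
from h import *
st()
for n in("scene","side"):
    c=env.capture(n)
    for t in("funnel","funnel_beaker"):
        for m in env.mark_of(c,t)[:3]:print(n,t,np.round(px(m),1),round(m["conf"],2))
    print(np.round(proj(c,[486,395,11]),1),np.round(proj(c,[486,395,41]),1))
E
```

```text
t 29.58 p [492.3 396.3 121.5] j [-0.47  0.83 -0.95  2.15  1.54  1.28 -1.09] 
z [ 0.603 -0.118 -0.789] y [0.235 0.971 0.034] lean 37.9 f [ 0.5 -0.5 -1.4] w 57.7 12.0
scene funnel [261.4 332.2] 0.64
scene funnel_beaker [245.8 310.6] 0.55
[243.8 305.1] [242.5 299.7]
side funnel [345.1 337. ] 0.75
side funnel [269.8 324.8] 0.68
side funnel [310.9 312.8] 0.5
side funnel_beaker [309.1 324.3] 0.73
side funnel_beaker [310.1 314. ] 0.72
[309.8 322.1] [309.7 313.7]
```

Call:
send_rows --pt "0 0 0.025" --pt "0 0 0.03" --pt "0 0 0.03" --pt "0 0 0.03" --pt "0 0 0.03" --pt "0.012 -0.028 0" --pt "0.012 -0.028 0" --pt "0.012 -0.028 0" --pt "0.012 -0.028 0" --pt "0.012 -0.028 0" --pt "0.012 -0.028 0" --pt "0.012 -0.028 0" --pt "0.012 -0.02 0" --pt "0.003 -0.007 0" --pt "0 0 0" --pt "0 0 0" --turn '[0,0,0,0,0,0,0,0,0,0,0,0,0,0,0,0]' --grip '[0.5,0.5,0.5,0.5,0.5,0.5,0.5,0.5,0.5,0.5,0.5,0.5,0.5,0.5,0.5,0.5]'

```text
clock: 31.22
position: [590.9, 172.7, 263.6]
orientation: [0.118, 0.939, -0.023, 0.323]
ft_force: [0.5, 0.4, -0.2]
width: 57.7
finger_force: 12.0
```

```bash
python3 - <<'E'
from h import *
s=st();cs={}
for n in("scene","side","wrist"):
    c=env.capture(n);cs[n]=c
    for t,z in(("funnel",s["position"][2]-78.3),("funnel_shelf",135),("beaker",12)):
        for m in env.mark_of(c,t)[:2]:print(n,t,np.round(px(m),1),round(m["conf"],2),np.round(atz(c,px(m),z)[:2],1))
    cv2.imwrite(f"pics/p_{n}.png",c["img"])
    for h in((584.8,174.2,145),):
        u,v=np.round(proj(c,h)).astype(int);print(n,"hole at",u,v)
        g=cv2.cvtColor(c["img"],6)
        if 0<v<390 and 20<u<620: print(g[v-6:v+7:2,u-14:u+15:2])
E
```

```text
t 31.22 p [590.9 172.7 263.6] j [ 0.14  0.5  -1.05  2.21  1.48  0.95 -0.59] 
z [ 0.601 -0.12  -0.79 ] y [0.236 0.971 0.032] lean 37.8 f [ 0.5  0.4 -0.2] w 57.7 12.0
scene funnel [261.2 328.8] 0.72 [302.3 448.2]
scene funnel [214.4 292.3] 0.72 [467.5 473.7]
scene funnel_shelf [287.9 206.4] 0.88 [615.3 102. ]
scene beaker [279.3 246. ] 0.6 [587.9 172.8]
scene hole at 277 220
[[149 152 191 195 195 195 195 195 195 194 194 194 194 111 111]
 [152 184 195 195 195 195 195 195 195 194 194 194 194 167 112]
 [185 196 195 195 195 193 172 145 158 191 194 194 194 193 172]
 [196 196 196 195 195 155 121 135 132 139 194 193 194 193 193]
 [185 195 196 195 195 154 141 142 141 166 194 193 194 193 193]
 [124 133 180 194 195 195 163 150 176 194 194 193 194 193 184]
 [150 148 134 126 175 192 194 195 194 194 194 193 194 190 119]]
side funnel [347.9 336.8] 0.8 [358.4 560.5]
side funnel [300.9 211.2] 0.52 [577.4 168.3]
side funnel_shelf [303.  211.7] 0.63 [594.1  98. ]
side beaker [296.2 261.4] 0.64 [591.1 182.7]
side hole at 298 224
[[183 183 183 184 183 183 183 183 183 183 182 180 168 178 154]
 [184 183 183
[... 272 characters left out ...]
 177 182 183 183 183 183 183]
 [163 162 163 162 163 163 163 162 163 163 163 162 162 157 163]]
wrist funnel [319.9 134.8] 0.61 [583.1 174.3]
wrist funnel_shelf [234.  129.3] 0.68 [603.5 103.5]
wrist beaker [318.4   0.8] 0.56 [580.1 177.7]
wrist hole at 319 96
[[185 184 183 185 185 184 187 187 186 186 186 185 183 186 183]
 [186 183 182 187 183 184 186 186 185 185 186 185 182 184 185]
 [188 183 185 183 185 187 184 186 183 187 185 184 186 184 179]
 [186 185 184 186 191 186 186 185 187 183 186 184 185 185 158]
 [186 190 187 190 183 187 184 188 187 190 189 188 187 166 143]
 [177 189 185 189 185 187 187 185 185 188 191 183 157 146 139]
 [145 163 181 189 192 192 191 188 190 188 173 154 154 147 164]]
```

```bash
python3 - <<'E'
from h import *
for n,(u,v),th in(("scene",(277,220),178),("side",(298,224),172)):
    c=env.capture(n);g=cv2.cvtColor(c["img"],6)[v-6:v+5,u-9:u+9].astype(float)
    w=np.clip(190-g if n=="scene" else 180-g,0,40);w[w<8]=0
    k,l,s,ce=cv2.connectedComponentsWithStats((w>0).astype(np.uint8));i=l[6,9];w[l!=i]=0
    w=np.minimum(w,25);yy,xx=np.mgrid[:g.shape[0],:g.shape[1]]
    uv=((w*xx).sum()/w.sum()+u-9,(w*yy).sum()/w.sum()+v-6);print(n,np.round(uv,1),s[i],np.round(atz(c,uv,144)[:2],1))
c=env.capture("wrist");g=cv2.cvtColor(c["img"],6)
print(g[60:190:6,260:400:5])
hsv=c["img"].astype(int);b=(hsv[:,:,0]>hsv[:,:,2]+40)[:, 230:410]
for r in range(60,250,8):
    k=np.where(b[r])[0];print(r,(k.min()+230,k.max()+230) if len(k) else None,end=" ")
E
```

```text
scene [277.1 220.9] [ 4  4 11  7 58] [582.2 174.4]
side [298.4 224.2] [ 4  3 11  7 62] [583.6 174.7]
[[234 234 234 235 234 234 236 234 235 235 234 234 234 236 234 236 236 230
  172 179 175 171 200 195 190 194 190 189]
 [233 234 234 235 237 233 237 235 235 233 234 235 235 237 236 236 236 235
  217 146 174 176 206 191 194 190 191 194]
 [233 235 233 236 236 235 235 235 234 236 235 200 237 237 238 237 236 238
  235 198 159 192 210 191 193 191 194 191]
 [236 234 236 235 235 236 236 235 238 196 153 184 185 184 215 236 236 235
  236 231 167 202 189 191 194 189 192 186]
 [236 236 236 237 237 236 238 239 170 186 184 188 185 185 182 191 237 237
  239 236 221 148 192 185 194 195 189 194]
 [235 236 236 238 238 240 241 238 184 185 187 186 184 183 183 183 237 239
  237 236 237 199 170 190 193 191 197 192]
 [237 236 240 241 240 240 241 239 133 186 189 185 187 185 187 139 237 238
  238 236 236 233 166 195 194 195 197 194]
 [240 241 239 240 240 241 240 241 170 147 166 189 192 163 149 191 239 237
  236 238 237 237 223 150 188 196 198 196]
 [239 240 241 241 240 241 239 242 242 224 158 156 157 166 220 2
[... 1450 characters left out ...]
84 112]
 [197 199 193 199 198 200 192 197 189  67  53  52  57  54  55  55  48 123
  201 191 196 189 193 193 193 196 124 111]]
60 None 68 None 76 None 84 None 92 None 100 None 108 None 116 None 124 None 132 None 140 (np.int64(311), np.int64(325)) 148 (np.int64(312), np.int64(326)) 156 (np.int64(312), np.int64(327)) 164 (np.int64(312), np.int64(327)) 172 (np.int64(312), np.int64(328)) 180 (np.int64(312), np.int64(329)) 188 (np.int64(299), np.int64(348)) 196 (np.int64(287), np.int64(359)) 204 (np.int64(281), np.int64(364)) 212 (np.int64(279), np.int64(365)) 220 (np.int64(281), np.int64(363)) 228 (np.int64(279), np.int64(371)) 236 (np.int64(273), np.int64(380)) 244 (np.int64(266), np.int64(385))
```

Call:
send_rows --pt "-0.0005 0 -0.012" --pt "0 0 -0.012" --pt "0 0 -0.012" --pt "0 0 -0.012" --pt "0 0 -0.01" --pt "0 0 0" --turn '[0,0,0,0,0,0]' --grip '[0.5,0.5,0.5,0.5,0.5,0.5]'

```text
clock: 32.47
position: [590.2, 171.8, 203.9]
orientation: [0.117, 0.939, -0.024, 0.322]
ft_force: [0.0, -1.0, -1.4]
width: 57.7
finger_force: 12.0
```

```bash
python3 - <<'E'
from h import *
st();c=env.capture("wrist");im=c["img"].astype(int)
b=(im[:,:,0]>im[:,:,2]+40)[:,230:410]
for r in range(60,250,8):
    k=np.where(b[r])[0];print(r,(k.min()+230,k.max()+230) if len(k) else None,end=" ")
h=np.array([583.3,174.4])
print()
for z in(145,):
    t=np.linspace(0,6.28,40);u=np.array([proj(c,[h[0]+13.5*np.cos(a),h[1]+13.5*np.sin(a),z]) for a in t]);print("hole pred",u.min(0),u.max(0))
g=cv2.cvtColor(c["img"],6)
for r in range(62,150,4):
    k=np.where(g[r,285:355]<215)[0];print(r,k.min()+285 if len(k) else None,k.max()+285 if len(k) else None,end=" ")
E
```

```text
t 32.47 p [590.2 171.8 203.9] j [ 0.08  0.6  -1.    2.27  1.63  1.   -0.76] 
z [ 0.599 -0.121 -0.791] y [0.236 0.971 0.03 ] lean 37.7 f [ 0.  -1.  -1.4] w 57.7 12.0
60 None 68 None 76 None 84 None 92 None 100 None 108 None 116 None 124 None 132 None 140 (np.int64(318), np.int64(325)) 148 (np.int64(311), np.int64(326)) 156 (np.int64(312), np.int64(327)) 164 (np.int64(312), np.int64(327)) 172 (np.int64(312), np.int64(328)) 180 (np.int64(313), np.int64(328)) 188 (np.int64(300), np.int64(348)) 196 (np.int64(287), np.int64(359)) 204 (np.int64(281), np.int64(364)) 212 (np.int64(279), np.int64(365)) 220 (np.int64(281), np.int64(363)) 228 (np.int64(279), np.int64(371)) 236 (np.int64(273), np.int64(380)) 244 (np.int64(266), np.int64(385)) 
hole pred [299.56502271 140.87891135] [347.91829483 175.70743674]
62 286 354 66 285 354 70 285 354 74 285 354 78 285 354 82 285 354 86 285 354 90 285 354 94 285 354 98 292 354 102 293 354 106 295 354 110 296 354 114 298 354 118 299 354 122 301 354 126 307 354 130 313 354 134 318 353 138 317 338 142 309 334 146 303 339
```

Call:
send_rows --pt "0 0.0012 -0.006" --pt "0 0 -0.006" --pt "0 0 -0.005" --pt "0 0 0" --turn '[0,0,0,0]' --grip '[0.5,0.5,0.5,0.5]'

```text
clock: 32.85
position: [590.5, 173.2, 187.9]
orientation: [0.118, 0.939, -0.024, 0.323]
ft_force: [0.2, 0.8, 0.4]
width: 57.6
finger_force: 12.0
```

Call:
send_rows --pt "0 0 -0.004" --pt "0 0 -0.004" --pt "0 0 0" --turn '[0,0,0]' --grip '[0.5,0.5,0.5]'

```text
clock: 33.1
position: [590.6, 173.3, 180.1]
orientation: [0.118, 0.939, -0.024, 0.323]
ft_force: [0.1, -0.7, 0.0]
width: 57.4
finger_force: 12.0
```

Call:
send_rows --pt "0 0 -0.003" --pt "0 0 -0.003" --pt "0 0 0" --turn '[0,0,0]' --grip '[0.5,0.5,0.5]'

```text
clock: 33.35
position: [590.6, 173.4, 174.2]
orientation: [0.118, 0.939, -0.024, 0.323]
ft_force: [-0.2, 0.0, -0.2]
width: 57.5
finger_force: 12.0
```

Call:
send_rows --pt "0 0 -0.002" --pt "0 0 -0.001" --pt "0 0 0" --turn '[0,0,0]' --grip '[0.5,0.5,0.5]'

```text
clock: 33.6
position: [590.6, 173.4, 171.6]
orientation: [0.118, 0.939, -0.024, 0.323]
ft_force: [-0.3, -0.3, -0.2]
width: 57.6
finger_force: 12.0
```

Call:
send_rows --pt "0 0 -0.0015" --pt "0 0 -0.001" --pt "0 0 0" --turn '[0,0,0]' --grip '[0.5,0.5,0.5]'

```text
clock: 33.85
position: [590.6, 173.4, 169.1]
orientation: [0.118, 0.939, -0.024, 0.323]
ft_force: [-0.2, -1.6, -0.9]
width: 57.7
finger_force: 12.0
```

```bash
python3 -c "
from h import *
st()"
```

```text
t 33.85 p [590.6 173.4 169.1] j [ 0.04  0.67 -0.98  2.3   1.72  1.04 -0.86] 
z [ 0.601 -0.12  -0.79 ] y [0.236 0.971 0.032] lean 37.8 f [-0.2 -1.6 -0.9] w 57.7 12.0
```

Call:
send_rows --pt "0 0 -0.001" --pt "0 0 0" --pt "0 0 0" --turn '[0,0,0]' --grip '[0.5,0.5,0.5]'

```text
clock: 34.1
position: [590.7, 173.5, 168.4]
orientation: [0.118, 0.939, -0.024, 0.323]
ft_force: [-0.6, -0.2, 0.8]
width: 57.8
finger_force: 12.0
```

Call:
send_rows --pt "0 0 -0.001" --pt "0 0 0" --turn '[0,0]' --grip '[0.5,0.5]'

```text
clock: 34.27
position: [591.1, 173.6, 167.8]
orientation: [0.118, 0.938, -0.024, 0.324]
ft_force: [-1.2, -1.3, 4.4]
width: 57.6
finger_force: 12.0
```

Call:
send_rows --pt "0 0 0" --pt "0 0 0" --pt "0 0 0" --pt "0 0 0" --pt "0 0 0" --pt "0 0 0" --turn '[0,0,0,0,0,0]' --grip '[0.5,0.5,0.65,0.7,0.75,0.75]' --squeeze 3

```text
clock: 34.77
position: [590.6, 173.4, 167.1]
orientation: [0.118, 0.939, -0.024, 0.323]
ft_force: [0.0, -0.3, 0.1]
width: 69.4
finger_force: 0.0
```

Call:
send_rows --pt "-0.006 0.001 0.008" --pt "-0.012 0.0024 0.016" --pt "-0.018 0.0036 0.0235" --pt "-0.018 0.0036 0.0235" --pt "-0.018 0.0036 0.0235" --pt "-0.018 0.0036 0.0235" --pt "0 0.01 0.02" --pt "0 0.01 0.02" --pt "0 0 0" --turn '[0,0,0,0,0,0,0,0,0]' --grip '[0.75,0.75,0.75,0.75,0.75,0.75,0.75,0.75,0.75]'

```text
clock: 35.52
position: [500.5, 214.7, 330.0]
orientation: [0.117, 0.938, -0.021, 0.326]
ft_force: [0.1, 0.1, -0.1]
width: 70.2
finger_force: 0.0
```

```bash
python3 - <<'E'
from h import *
s=st()
hole=np.array([583.3,174.4])
for n in("scene","side","wrist"):
    c=env.capture(n)
    for t,z in(("funnel",90.5),("funnel_shelf",135),("beaker",12),("flask",12)):
        for m in env.mark_of(c,t)[:3]:print(n,t,np.round(px(m),1),round(m["conf"],2),np.round(atz(c,px(m),z)[:2],1))
    im=c["img"].astype(int);b=(im[:,:,0]>im[:,:,2]+40).astype(np.uint8);k,l,q,ce=cv2.connectedComponentsWithStats(b)
    print([ (q[i].tolist(),np.round(ce[i]).tolist()) for i in range(1,k) if q[i,4]>60])
    t=np.linspace(0,6.28,40)
    for z,r in((182.5,29),(172.5,29),(145,22)):
        u=np.array([proj(c,[hole[0]+r*np.cos(a),hole[1]+r*np.sin(a),z]) for a in t]);print("pred",z,np.round(u.min(0)),np.round(u.max(0)))
E
```

```text
t 35.52 p [500.5 214.7 330. ] j [ 0.1   0.32 -1.16  2.23  1.24  0.98 -0.54] 
z [ 0.606 -0.116 -0.787] y [0.233 0.972 0.036] lean 38.1 f [ 0.1  0.1 -0.1] w 70.2 0.0
scene funnel [214.8 291. ] 0.65 [534.6 449.2]
scene funnel [280.7 230.7] 0.55 [581.3 165. ]
scene funnel [242.7 309.4] 0.52 [430.6 426. ]
scene funnel_shelf [290.8 210.4] 0.76 [594.4 107. ]
scene beaker [282. 247.] 0.92 [578.2 168.9]
scene flask [303.  222.6] 0.53 [612.6  42. ]
scene flask [279.5 246. ] 0.18 [587.5 172.3]
[([267, 209, 18, 17, 193], [276.0, 217.0]), ([207, 279, 12, 16, 125], [213.0, 285.0]), ([251, 314, 14, 16, 150], [258.0, 321.0])]
pred 182.5 [267. 206.] [285. 219.]
pred 172.5 [267. 208.] [285. 221.]
pred 145 [270. 216.] [284. 226.]
side funnel [298.7 240.8] 0.77 [581.8 181.7]
side funnel [344.6 339.9] 0.54 [377.2 491.4]
side funnel [271.7 326.5] 0.53 [544.6 498.9]
side funnel_shelf [303.9 210.9] 0.79 [592.8  93.1]
side beaker [297.  258.4] 0.86 [593.  168.9]
[([3, 159, 20, 8, 117], [12.0, 162.0]), ([288, 209, 21, 20, 297], [298.0, 218.0]), ([259, 306, 17, 20, 188], [267.0, 314.0]), ([338, 315, 15, 22, 200], [345.0, 322.0])]
pred 182.5 [288. 207.] [309. 219.]
pred 172.5 [288. 210.] [309. 222.]
pred 145 [291. 219.] [306. 228.]
wrist funnel [525.4   4.6] 0.64 [529.3 388.2]
wrist beaker [305.6  66. ] 0.95 [581.2 177.1]
wrist flask [212.9 117.1] 0.74 [621.8  34.9]
[([524, 6, 48, 48, 1593], [546.0, 30.0]), ([271, 127, 65, 65, 3132], [303.0, 161.0]), ([491, 217, 14, 15, 87], [499.0, 225.0])]
pred 182.5 [271. 147.] [334. 191.]
pred 172.5 [271. 139.] [334. 184.]
pred 145 [280. 125.] [326. 159.]
```

```bash
python3 -c "
from bench import env
print(env.sign_off())"
```

```text
the job is handed in; nothing more can be done
None
```

I've handed in the job: the shelf sits on the stop collar with one hole over the open beaker, and the blue funnel is seated in that hole. Both are released, and in the last camera check the funnel was where a seated one should be; sign-off returned no verdict.

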